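# Stow the catering counter for the road

### The job

Stow the counter of our catering kitchen before the truck drives off: hang every mug by its handle on the rack, one to a hook, and turn every seasoning jar so that it stands upright on the middle of a pad of the stock reader with its black mark squarely facing the window. Only when all of that is in place, slide the rack's bolt fully home into its keeper; leave the tumbler and the little blue bowl where they are.

Things in the scene. Friction and masses are not known exactly. Their poses are not given: they have to be found in the camera images.
- rack: mug rack fixed to the counter: wooden base plate (x -175 to +35, y -150 to +150, 12 thick) with three dark steel posts (diameter 18, 198 tall) in a row 120 apart along y, each with a hook pointing to the rack's -x (roughly towards the robot). Origin on the counter under the middle post; z up. The bolt lies along the plate's front (-x) edge.
- hook1 (a point): middle of the straight part of the hook at the rack's y -120, on its centre line, 190 above the counter, 45 from the post's axis; axes as the rack's. The prong is an 8 mm round bar, level for 72 from the post's axis, then turned up, its tip 82 out and 14 higher. A mug let go there swings down about the prong and hangs tilted, mouth sideways, clear of the plate.
- hook2 (a point): middle of the straight part of the hook at the rack's y 0, on its centre line, 190 above the counter, 45 from the post's axis; axes as the rack's. The prong is an 8 mm round bar, level for 72 from the post's axis, then turned up, its tip 82 out and 14 higher. A mug let go there swings down about the prong and hangs tilted, mouth sideways, clear of the plate.
- hook3 (a point): middle of the straight part of the hook at the rack's y +120, on its centre line, 190 above the counter, 45 from the post's axis; axes as the rack's. The prong is an 8 mm round bar, level for 72 from the post's axis, then turned up, its tip 82 out and 14 higher. A mug let go there swings down about the prong and hangs tilted, mouth sideways, clear of the plate.
- bolt (a joint): travel in m of the steel barrel bolt along the rack's +y: 0 fully drawn, 0.06 fully home in its brass keeper at the rack's left. Stays where it is left; about 2 N of friction.
- bolt_knob (a point): centre of the top of the bolt's upright red knob (diameter 16), 75 above the counter, standing on the rod; 40 mm of it is clear above brass guides that are 36 high at 105 to either side of the rack's y 0 line. It moves with the bolt; axes as the rack's.
- mug1: white enamel mug, upright, diameter 62, height 80, wall 3, about 160 g; origin at the centre of its underside. Handle: a dark D loop of 8 mm round bar towards the mug's own +y, reaching 62 from the mug's axis; its clear opening is 23 wide (31 to 54 from the axis) and 42 high (21 to 63 above the underside). May be absent.
- mug2: blue enamel mug, upright, diameter 62, height 80, wall 3, about 160 g; origin at the centre of its underside. Handle: a dark D loop of 8 mm round bar towards the mug's own +y, reaching 62 from the mug's axis; its clear opening is 23 wide (31 to 54 from the axis) and 42 high (21 to 63 above the underside). May be absent.
- mug3: green enamel mug, upright, diameter 62, height 80, wall 3, about 160 g; origin at the centre of its underside. Handle: a dark D loop of 8 mm round bar towards the mug's own +y, reaching 62 from the mug's axis; its clear opening is 23 wide (31 to 54 from the axis) and 42 high (21 to 63 above the underside). May be absent.
- mug1_eye (a point): centre of the opening in mug1's handle: 42.5 along the mug's +y from its axis, 42 above its underside; axes as the mug's
- mug2_eye (a point): centre of the opening in mug2's handle: 42.5 along the mug's +y from its axis, 42 above its underside; axes as the mug's
- mug3_eye (a point): centre of the opening in mug3's handle: 42.5 along the mug's +y from its axis, 42 above its underside; axes as the mug's
- jar1: terracotta-brown cylindrical seasoning jar with a white lid flush with it, upright, diameter 58, height 70 in all, about 300 g, bottom-heavy; origin at the centre of its underside. A black upright stripe (the mark) runs down its +x side, and a black bar on the lid runs from the middle to that side. Starts on one of the pads, turned away. May be absent.
- jar2: yellow cylindrical seasoning jar with a white lid flush with it, upright, diameter 58, height 70 in all, about 300 g, bottom-heavy; origin at the centre of its underside. A black upright stripe (the mark) runs down its +x side, and a black bar on the lid runs from the middle to that side. Starts on one of the pads, turned away. May be absent.
- jar3: green cylindrical seasoning jar with a white lid flush with it, upright, diameter 58, height 70 in all, about 300 g, bottom-heavy; origin at the centre of its underside. A black upright stripe (the mark) runs down its +x side, and a black bar on the lid runs from the middle to that side. Starts on one of the pads, turned away. May be absent.
- jar1_mark (a point): middle of the black mark on the side of jar1, 29 along the jar's +x, 30 above its underside
- jar2_mark (a point): middle of the black mark on the side of jar2, 29 along the jar's +x, 30 above its underside
- jar3_mark (a point): middle of the black mark on the side of jar3, 29 along the jar's +x, 30 above its underside
- reader: fixed grey stock reader, a long block 60 (x) x 320 (y) x 60 high, with three windows, each with a red line, in its -x face; origin under the centre of the block. In front of each window a round black pad (diameter 88, 4 thick) lies on the counter, 110 apart along y, pad centres 100 along the reader's -x.
- pad1 (a point): centre of the top face of the pad at the reader's y -110, 4 above the counter; axes as the reader's: +x points from the pad to its window
- pad2 (a point): centre of the top face of the pad at the reader's y 0, 4 above the counter; axes as the reader's: +x points from the pad to its window
- pad3 (a point): centre of the top face of the pad at the reader's y 110, 4 above the counter; axes as the reader's: +x points from the pad to its window
- ramekin: small blue bowl, diameter 70, 45 high; bystander, origin under its centre
- tumbler: drinking glass, diameter 72 at the rim, 100 high; bystander, origin under its centre
Things that resemble listed ones, but are neither listed nor needed, are in the scene too. Leave any red look-alike of the jar1 alone.

How it is judged:
On the way, in this order (a step that is already met when the one before it is completed fails the run):
1. every mug is on a hook of its own and every jar stands on a pad, mark to the reader (((x of mug1_eye in the frame of hook1 between -0.05 and 0.045 m and y of mug1_eye in the frame of hook1 between -0.035 and 0.035 m and z of mug1_eye in the frame of hook1 between -0.045 and 0 m) or (x of mug1_eye in the frame of hook2 between -0.05 and 0.045 m and y of mug1_eye in the frame of hook2 between -0.035 and 0.035 m and z of mug1_eye in the frame of hook2 between -0.045 and 0 m) or (x of mug1_eye in the frame of hook3 between -0.05 and 0.045 m and y of mug1_eye in the frame of hook3 between -0.035 and 0.035 m and z of mug1_eye in the frame of hook3 between -0.045 and 0 m)) and ((x of mug2_eye in the frame of hook1 between -0.05 and 0.045 m and y of mug2_eye in the frame of hook1 between -0.035 and 0.035 m and z of mug2_eye in the frame of hook1 between -0.045 and 0 m) or (x of mug2_eye in the frame of hook2 between -0.05 and 0.045 m and y of mug2_eye in the frame of hook2 between -0.035 and 0.035 m and z of mug2_eye in the frame of hook2 between -0.045 and 0 m) or (x of mug2_eye in the frame of hook3 between -0.05 and 0.045 m and y of mug2_eye in the frame of hook3 between -0.035 and 0.035 m and z of mug2_eye in the frame of hook3 between -0.045 and 0 m)) and ((x of mug3_eye in the frame of hook1 between -0.05 and 0.045 m and y of mug3_eye in the frame of hook1 between -0.035 and 0.035 m and z of mug3_eye in the frame of hook1 between -0.045 and 0 m) or (x of mug3_eye in the frame of hook2 between -0.05 and 0.045 m and y of mug3_eye in the frame of hook2 between -0.035 and 0.035 m and z of mug3_eye in the frame of hook2 between -0.045 and 0 m) or (x of mug3_eye in the frame of hook3 between -0.05 and 0.045 m and y of mug3_eye in the frame of hook3 between -0.035 and 0.035 m and z of mug3_eye in the frame of hook3 between -0.045 and 0 m)) and distance between mug1_eye and mug2_eye above 0.06 m and distance between each of mug1_eye, mug2_eye and mug3_eye above 0.06 m and (horizontal distance between jar1 and pad1 below 0.016 m or horizontal distance between jar1 and pad2 below 0.016 m or horizontal distance between jar1 and pad3 below 0.016 m) and height (world z) of each of jar1, jar2, jar3 below 0.012 m and angle between each of jar1, jar2, jar3's own z axis and vertical below 0.1 rad and angle between the x axis of each of jar1, jar2, jar3 and the x axis of reader, either way round below 0.3 rad and x of each of jar1_mark, jar2_mark, jar3_mark in the frame of reader above -0.095 m and (horizontal distance between jar2 and pad1 below 0.016 m or horizontal distance between jar2 and pad2 below 0.016 m or horizontal distance between jar2 and pad3 below 0.016 m) and (horizontal distance between jar3 and pad1 below 0.016 m or horizontal distance between jar3 and pad2 below 0.016 m or horizontal distance between jar3 and pad3 below 0.016 m)), for 0.2 s.
2. the bolt is home (value of joint bolt above 0.055 m), for 0.2 s.
At the end, for the whole second after the job is handed in: Each mug present hangs at rest by its handle on a hook of its own (the handle's opening about the prong, its centre below the prong's centre line); each jar present stands upright on a pad within 16 mm of its centre, mark facing the reader within 0.3 rad; the bolt is within 5 mm of fully home (all of step 1 and linear speed of each of mug1, mug2, mug3, jar1, jar2, jar3 below 0.05 m/s and value of joint bolt above 0.055 m); the robot touches nothing.
It fails at once if the little blue bowl is pushed more than 40 mm (distance of ramekin from where it was at the start of the episode above 0.04 m).
It fails at once if the tumbler is pushed more than 40 mm (distance of tumbler from where it was at the start of the episode above 0.04 m).
It fails at once if the tumbler is knocked over (angle between tumbler's own z axis and vertical above 0.6 rad).
Of mug1, mug2, mug3 only 2 to 3 are there at a start; the rules pass over those that are not, and their reading is None.
Of jar1, jar2, jar3 only 2 to 3 are there at a start; the rules pass over those that are not, and their reading is None.
At some moment in a run one of mug1, mug2, mug3, jar1, jar2, jar3 may be knocked a few centimetres aside while the robot is not near it.
It also fails if it takes over 210 s, if anything falls off the work surface, if the arm or the gripper's body presses on something with over 40 N, if the wrist force passes 120 N, or if a joint passes its speed limit or range.

### The arm

A 6-joint arm with a two-finger parallel gripper is mounted at the origin on the work surface. World frame = base frame: x ahead of the robot, y to its left, z up, the work surface at z = 0. Lengths are in m, angles in rad, forces in N, time in s.
With the tool pointing down it reaches from about 0.275 to 1 m from the base axis. Payload 8.4 kg.
Tool frame: the origin (TCP) lies on the centre line of the jaws, within the pads' length; the fingertips stand 25 mm ahead of it and the grasp point (between the pads) lies 6 mm ahead of it; z points along the fingers, y is the direction in which the jaws open and shut (so a half turn about z gives the same grasp; the last joint's range is limited). The gripper opens to 85 mm and grips with 20 to 120 N. Pads are 22 mm wide; open, the fingers measure 114 mm over their backs; the gripper's body (76 mm by 85 mm) begins 54 mm behind the grasp point. The pads swing forward as they close: fully open they stand 13 mm farther back than shut.
Start: joints at [1.279, 0.353, 1.633, -0, 1.155, -0.002], TCP at [0.179, 0.599, 0.256] pointing down, gripper open.
Joint ranges: [-2.63, 2.63], [-0.92, 2.1], [0.06, 2.66], [-1.3, 4.44], [0, 2.69], [-3.02, 3.02]. Speed limits (rad/s): [2.22, 2.22, 2.79, 3.14, 3.14, 3.14].

### API

Orientations are given as a rotation vector (axis times angle).
In Python, from workcell import r gives the robot as it stands.
- The arm moves only by the tool apply_moves, never from a script. Its argument "motion" is a list of rows, each an object of numbers: "dx", "dy", "dz": the shift along the tool's x, y, z in m; "wx", "wy", "wz": the turn, a rotation vector about the tool's x, y, z in degrees; "jaw": the opening, from -1 (shut) to 1 (fully open), so that 0 is half open. A call has 1 to 12 rows; each row is the pose to reach, as a shift and turn from the pose commanded when the call began, along the tool's axes at that moment; what a row does not reach only later rows make up. A row lasts 1/10 s, in which the tool goes at most 50 mm and 8.59 degrees, less where a joint would pass 70% of its speed; a pose out of reach is approached as far as the arm can. A call with a gripper value outside its range is refused whole. The fingers move at their own pace and stop on an object; "newtons" is the grip in N (left out, the last holds). Time passes only in rows, so rows that repeat a pose let the fingers close. It gives the time, the measured TCP pose, the force and the opening at its end, in the units of the state.
- r.observe(): the state, without advancing time (a new reading comes with each control period).
- r.snapshot(name): name is "scene" or "top" or "wrist"; returns a dict with "pixels" (420x560x3 uint8, blue, green, red), "range_z" (420x560 float32, m along the optical axis (not along the pixel's ray), 0 where there is no reading), "fx", "fy", "cx", "cy" (pixels), "world_from_camera" (4x4, takes a point from camera to world coordinates). Camera axes: x right, y down, z forward; pixel columns grow to the right and rows downward; lengths in m; the calibration is good to about 2 mm. A picture is of the moment at which its call begins.
- r.job_done(): hands the job in, once; it reports no verdict.
Trained networks look in the newest picture that a camera, given by its name, has taken for a name from the list of things; names that differ only in an ending like _2 or _b are one class to them, and where a whole thing is asked for, a point or a joint stands for the part that bears it (a point fixed in the world has none). Each returns a list of dicts, best first, with "p" (0 to 1); they miss things now and then, are a little off and sometimes report something else, mostly with a low value. They report only what shows in the picture. A call takes as long as a camera call. They do not tell look-alikes from the thing itself.
- r.find_in(camera, target): "rect" ([left, top, width, height] in pixels, round what is visible of it).
- r.trace(camera, target): "region" (420x560 bool, what is visible of it) and "rect" ([left, top, width, height] in pixels, round what is visible of it).
- r.mark_of(camera, target): "location" ([column, row] in pixels: a listed point, or the origin of a listed thing).
The state is a dict: "t": time; "joint_pos": joint angles; "qvel": joint speeds; "tau": joint torques, N m; "tcp_pos": TCP position; "ee_rot": TCP orientation; "contact_force": force on the tool from outside, world axes, zero at the start; "ft_torque": the same for the moment, N m; "gripper_width": finger opening in m.
Only numpy, scipy, OpenCV 4.12 (cv2) and the standard library are available. Lean on these libraries where they do the work, as an engineer would, in place of code of your own. Each camera call takes 0.05 s, during which the arm holds its last target.

## Working session

There is one attempt and no reset: what is moved stays moved. The work goes in short steps, Python scripts to look and compute and a tool call to move; the robot and the scene stay as the last step left them, time stands still between calls to the robot, and variables do not carry over. Pictures are saved under pics/ and viewed, and the job is handed in when it is done.

Besides the shell and the picture viewer there is one more tool, called after "Request:" as name(argument=value, ...) on one line, values as JSON. apply_moves: Moves the arm, as the interface text tells. Its arguments: {"type":"object","properties":{"motion":{"type":"array"},"newtons":{"type":"number"}},"required":["motion"]}

```bash
ls -la; mkdir -p pics; cat > h.py <<'E'
import numpy as np, cv2
from scipy.spatial.transform import Rotation as R
from workcell import r
def snap(n,fn=None):
    s=r.snapshot(n)
    if fn: cv2.imwrite('pics/'+fn,s['pixels'])
    return s
def cloud(s):
    z=s['range_z']; v,u=np.mgrid[:z.shape[0],:z.shape[1]]
    P=np.stack([(u-s['cx'])/s['fx']*z,(v-s['cy'])/s['fy']*z,z],-1)
    T=np.array(s['world_from_camera']); W=P@T[:3,:3].T+T[:3,3]
    W[z==0]=np.nan
    return W
def proj(s,p):
    T=np.linalg.inv(np.array(s['world_from_camera'])); c=T[:3,:3]@np.array(p)+T[:3,3]
    return c[0]/c[2]*s['fx']+s['cx'], c[1]/c[2]*s['fy']+s['cy']
E
python3 - <<'E'
from h import *
for n in ['scene','top','wrist']:
    s=snap(n,n+'0.png'); print(n,s['fx'],np.round(s['world_from_camera'],3).tolist())
    np.save(n+'0.npy',cloud(s))
print(r.observe())
E
```

```text
total 12
drwxr-xr-x  3 agent agent 4096 Dec  7 06:55 .
drwxr-xr-x 23 root  root  4096 Dec  7 06:55 ..
drwxr-xr-x  2 agent agent 4096 Dec  7 06:55 pics
scene 542.0447434817818 [[0.647, 0.641, -0.413, 1.163], [0.762, -0.55, 0.341, -0.503], [-0.008, -0.535, -0.845, 1.338], [0.0, 0.0, 0.0, 1.0]]
top 456.55006894395524 [[-0.042, -0.976, 0.213, 0.295], [-0.999, 0.04, -0.012, 0.008], [0.003, -0.214, -0.977, 1.375], [0.0, 0.0, 0.0, 1.0]]
wrist 356.482267338514 [[0.286, 0.921, 0.266, 0.11], [0.958, -0.275, -0.081, 0.619], [-0.001, 0.278, -0.961, 0.373], [0.0, 0.0, 0.0, 1.0]]
{'t': 0.15, 'joint_pos': array([ 1.27863402e+00,  3.53515816e-01,  1.63398230e+00, -1.03351887e-05,
        1.15520242e+00, -2.34833409e-03]), 'qvel': array([-0.00185153, -0.00160939, -0.00415135, -0.00052572, -0.00096796,
        0.0015411 ]), 'tau': array([-1.66135501e-04, -6.05634069e+01, -3.42339921e+01, -8.80441917e-05,
        6.10176663e-03, -9.88287468e-06]), 'tcp_pos': array([0.17847973, 0.59860848, 0.25570928]), 'ee_rot': array([-4.53618522e-01, -3.10851558e+00,  1.72351300e-03]), 'contact_force': array([0.35810111, 0.03363135, 0.7208809 ]), 'ft_torque': array([-0.01705911, -0.01674645, -0.04008045]), 'gripper_width': 0.08582865067898073}
```

View pics/scene0.png

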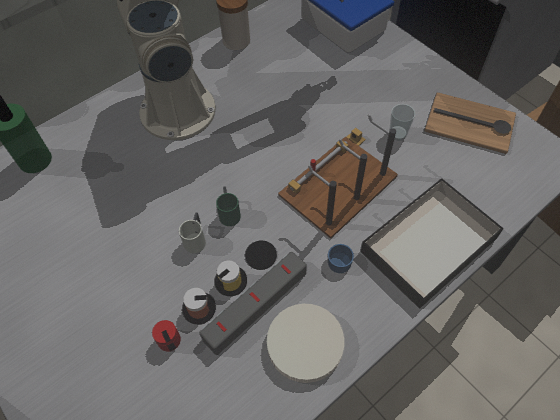

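View pics/top0.png

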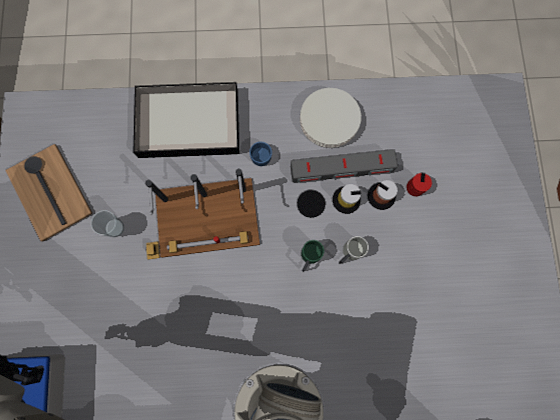

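View pics/wrist0.png

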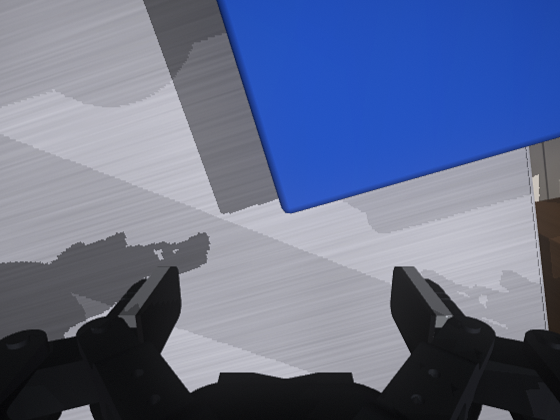

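```bash
python3 - <<'E'
import cv2
a=cv2.imread('pics/top0.png'); cv2.imwrite('pics/top0c.png',cv2.resize(a[130:290,130:440],None,fx=2.5,fy=2.5,interpolation=cv2.INTER_CUBIC))
a=cv2.imread('pics/scene0.png'); cv2.imwrite('pics/scene0c.png',cv2.resize(a[120:370,140:410],None,fx=2.3,fy=2.3,interpolation=cv2.INTER_CUBIC))
E
```

```text
(no output)
```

View pics/top0c.png

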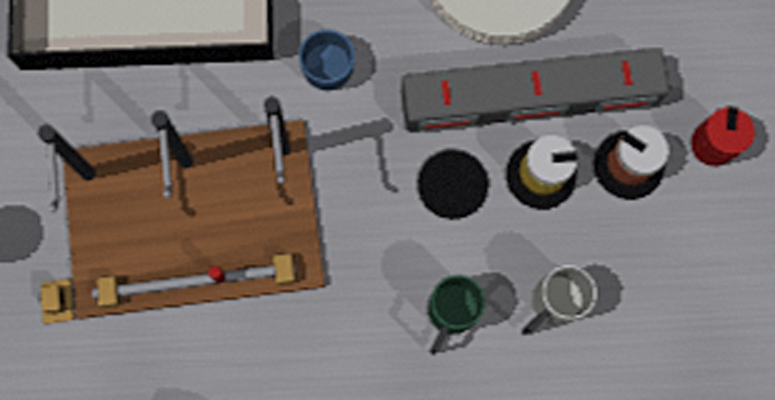

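View pics/scene0c.png

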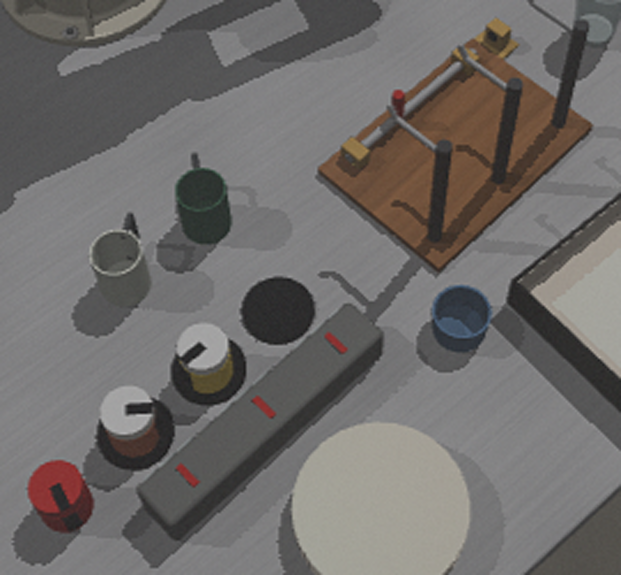

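```bash
python3 - <<'E'
from h import *
for cam in ['top','scene']:
    s=snap(cam); W=cloud(s)
    for t in ['mug1','mug2','mug3','jar1','jar2','jar3','rack','reader','tumbler','ramekin','bolt_knob']:
        for d in r.trace(cam,t)[:2]:
            if d['p']<0.3: continue
            m=d['region']; P=W[m]; P=P[~np.isnan(P[:,0])]
            print(cam,t,round(d['p'],2),d['rect'],'med',np.round(np.median(P,0),3),'min',np.round(np.percentile(P,2,axis=0),3),'max',np.round(np.percentile(P,98,axis=0),3))
    for t in ['mug1','mug3','mug1_eye','mug3_eye','jar1','jar2','jar1_mark','jar2_mark','hook1','hook2','hook3','pad1','pad2','pad3','bolt_knob']:
        print(cam,t,[(round(d['p'],2),np.round(d['location'],1).tolist()) for d in r.mark_of(cam,t)[:3]])
W=np.load('top0.npy')
s=r.observe(); print(s['t'],R.from_rotvec(s['ee_rot']).as_matrix().round(3))
E
```

```text
top mug1 0.63 [339.0, 238.5, 28.7, 25.4] med [ 0.444 -0.242  0.022] min [ 0.408 -0.27  -0.   ] max [ 0.472 -0.198  0.082]
top mug1 0.59 [299.5, 237.7, 24.7, 36.8] med [ 0.44  -0.115  0.014] min [ 0.39  -0.142  0.003] max [ 0.467 -0.084  0.083]
top mug2 0.63 [339.0, 238.5, 28.7, 25.4] med [ 0.444 -0.242  0.022] min [ 0.408 -0.27  -0.   ] max [ 0.472 -0.198  0.082]
top mug2 0.59 [299.5, 237.7, 24.7, 36.8] med [ 0.44  -0.115  0.014] min [ 0.39  -0.142  0.003] max [ 0.467 -0.084  0.083]
top mug3 0.63 [339.0, 238.5, 28.7, 25.4] med [ 0.444 -0.242  0.022] min [ 0.408 -0.27  -0.   ] max [ 0.472 -0.198  0.082]
top mug3 0.59 [299.5, 237.7, 24.7, 36.8] med [ 0.44  -0.115  0.014] min [ 0.39  -0.142  0.003] max [ 0.467 -0.084  0.083]
top jar1 0.87 [337.3, 182.7, 21.3, 26.0] med [ 0.598 -0.231  0.072] min [ 0.575 -0.26   0.015] max [ 0.628 -0.207  0.079]
top jar1 0.87 [403.7, 170.2, 25.5, 26.1] med [ 0.625 -0.443  0.068] min [ 0.602 -0.474  0.008] max [ 0.655 -0.421  0.075]
top jar2 0.87 [337.3, 182.7, 21.3, 26.0] med [ 0.598 -0.231  0.072] min [ 0.575 -0.26   0.015] max [ 0.628 -0.207  0.079]
to
[... 4639 characters left out ...]
k [(0.93, [222.0, 282.9]), (0.34, [339.8, 263.5])]
scene hook1 [(0.96, [376.7, 128.1]), (0.95, [316.8, 174.6]), (0.65, [353.1, 150.6])]
scene hook2 [(0.96, [376.7, 128.1]), (0.95, [316.8, 174.6]), (0.65, [353.1, 150.6])]
scene hook3 [(0.96, [376.7, 128.1]), (0.95, [316.8, 174.6]), (0.65, [353.1, 150.6])]
scene pad1 [(0.98, [259.2, 253.0]), (0.79, [196.1, 305.9]), (0.75, [228.7, 277.5])]
scene pad2 [(0.98, [259.2, 253.0]), (0.79, [196.1, 305.9]), (0.75, [228.7, 277.5])]
scene pad3 [(0.98, [259.2, 253.0]), (0.79, [196.1, 305.9]), (0.75, [228.7, 277.5])]
scene bolt_knob [(0.67, [315.6, 159.9]), (0.54, [195.2, 223.0])]
2.85 [[-0.958  0.286 -0.   ]
 [ 0.286  0.958 -0.   ]
 [-0.    -0.    -1.   ]]
```

```bash
cat > fit.py <<'E'
from h import *
from scipy.optimize import least_squares
def mec(P):  # circle centre with min enclosing
    c,rad=cv2.minEnclosingCircle(P.astype(np.float32)); return np.array(c),rad
def sel(W,c,rad,z0,z1):
    m=(np.hypot(W[...,0]-c[0],W[...,1]-c[1])<rad)&(W[...,2]>z0)&(W[...,2]<z1); return m
E
python3 - <<'E'
from fit import *
for cam in ['top','scene']:
    s=snap(cam); W=cloud(s); B=s['pixels'].astype(int); hsv=cv2.cvtColor(s['pixels'],cv2.COLOR_BGR2HSV)
    np.savez(cam+'_s.npz',W=W,B=B)
    print(cam)
    for n,c in [('jar1',(0.61,-0.34)),('jar2',(0.602,-0.235)),('red',(.63,-.445))]:
        m=sel(W,c,0.055,0.066,0.09); P=W[m]; cc,rad=mec(P[:,:2]*1000)
        lum=B.max(-1); mb=m&(lum<70); Q=W[mb]
        d=Q[:,:2].mean(0)-cc/1000 if len(Q) else np.zeros(2)
        print(n,len(P),'mec',cc.round(1),round(rad,1),'mean',P.mean(0).round(4),'bar',len(Q),np.degrees(np.arctan2(d[1],d[0])).round(1),np.hypot(*d).round(4))
    for n,c in [('mug1',(0.44,-0.242)),('mug3',(0.437,-.117))]:
        m=sel(W,c,0.08,0.072,0.09); P=W[m]; cc,rad=mec(P[:,:2]*1000)
        # lsq circle on rim R=29.5
        f=least_squares(lambda x:np.hypot(P[:,0]*1000-x[0],P[:,1]*1000-x[1])-29.5,cc,loss='soft_l1').x
        H=sel(W,f/1000,0.075,0.012,0.068)&(np.hypot(W[...,0]-f[0]/1000,W[...,1]-f[1]/1000)>0.036); Q=W[H]
        d=Q[:,:2].mean(0)-f/1000
        a=np.degrees(np.arctan2(Q[:,1]-f[1]/1000,Q[:,0]-f[0]/1000))
        print(n,len(P),cc.round(1),round(rad,1),'lsq',f.round(1),'handle',len(Q),'ang',np.median(a).round(1),a.min().round(0),a.max().round(0),'rmax',np.hypot(*(Q[:,:2]-f/1000).T).max().round(3))
    # reader top
    m=(abs(W[...,2]-0.06)<0.008)&(W[...,0]>0.6)&(W[...,0]<0.78)&(W[...,1]<0)&(W[...,1]>-0.45)
    for c in [(0.61,-0.34),(0.602,-0.235),(.63,-.445)]: m&=~sel(W,c,0.055,0,0.1)
    P=W[m][:,:2]*1000; print('reader rect',len(P),cv2.minAreaRect(P.astype(np.float32)))
    # pad3
    m=(B.max(-1)<40)&sel(W,(0.585,-0.12),0.07,-0.01,0.015); P=W[m][:,:2]*1000
    print('pad3',len(P),mec(P)[0].round(1),mec(P)[1], P.mean(0).round(1))
    # rack posts
    m=(W[...,2]>0.185)&(W[...,0]>0.45)&(W[...,0]<0.75)&(W[...,1]>0)&(W[...,1]<0.4)
    P=W[m]; np.save(cam+'_hk.npy',P); print('hook pts',len(P),np.round(P[np.argsort(P[:,1])][::max(1,len(P)//40)],3).tolist())
    k=(hsv[...,1]>150)&((hsv[...,0]<8)|(hsv[...,0]>172))&sel(W,(0.48,0.17),0.1,0.05,0.09)
    print('knob',k.sum(),W[k].mean(0).round(4),W[k].min(0).round(4),W[k].max(0).round(4))
    # plate
    k=(abs(W[...,2]-0.012)<0.005)&(hsv[...,1]>80)&(W[...,0]>0.42)&(W[...,0]<0.72)&(W[...,1]>0)&(W[...,1]<0.4)
    print('plate',cv2.minAreaRect((W[k][:,:2]*1000).astype(np.float32)))
E
```

```text
top
jar1 301 mec [ 610.  -344.8] 30.0 mean [ 0.6093 -0.3435  0.0736] bar 32 55.0 0.0146
jar2 298 mec [ 603.1 -235.8] 29.1 mean [ 0.6023 -0.235   0.0736] bar 29 -90.1 0.0142
red 266 mec [ 628.7 -449.2] 29.7 mean [ 0.6293 -0.4496  0.0702] bar 30 -19.3 0.0162
mug1 95 [ 438.  -229.7] 44.2 lsq [ 444.2 -240.9] handle 20 ang 130.3 126.0 135.0 rmax 0.062
mug3 81 [ 427.2 -110.2] 43.2 lsq [ 438.8 -114.2] handle 14 ang 149.0 147.0 154.0 rmax 0.062
reader rect 2028 ((698.5135498046875, -225.98248291015625), (63.929847717285156, 319.6666259765625), 3.9245781898498535)
pad3 583 [ 590.8 -126.2] 43.5858268737793 [ 591.2 -125.5]
hook pts 398 [[0.561, 0.074, 0.208], [0.64, 0.075, 0.209], [0.605, 0.077, 0.194], [0.592, 0.077, 0.193], [0.646, 0.077, 0.206], [0.619, 0.079, 0.196], [0.591, 0.079, 0.197], [0.577, 0.08, 0.196], [0.635, 0.08, 0.208], [0.619, 0.082, 0.193], [0.647, 0.082, 0.213], [0.634, 0.083, 0.199], [0.651, 0.085, 0.21], [0.648, 0.088, 0.211], [0.644, 0.091, 0.207], [0.549, 0.194, 0.211], [0.569, 0.194, 0.192], [0.557, 0.196, 0.199], [0.596, 0.197, 0.195], [0.626, 0.197, 0.207], [0.612, 0.
[... 1802 characters left out ...]
0.626, 0.193, 0.197], [0.581, 0.193, 0.191], [0.636, 0.194, 0.194], [0.605, 0.195, 0.196], [0.637, 0.195, 0.206], [0.596, 0.196, 0.195], [0.583, 0.198, 0.194], [0.631, 0.2, 0.209], [0.626, 0.203, 0.206], [0.553, 0.308, 0.193], [0.624, 0.309, 0.19], [0.616, 0.31, 0.206], [0.572, 0.311, 0.195], [0.616, 0.312, 0.196], [0.567, 0.312, 0.194], [0.627, 0.313, 0.21], [0.599, 0.314, 0.197], [0.557, 0.315, 0.196], [0.588, 0.316, 0.185], [0.61, 0.317, 0.187], [0.591, 0.319, 0.194], [0.628, 0.321, 0.188], [0.623, 0.325, 0.21]]
knob 8 [0.4844 0.1588 0.0753] [0.4788 0.1527 0.0724] [0.4876 0.1626 0.078 ]
plate ((559.912109375, 209.29501342773438), (210.41751098632812, 334.3494873046875), 4.896002769470215)
```

```bash
cat >> h.py <<'E'
def go(x,y,z,az,s=None):
    """print the shift for a tool-down pose with jaw azimuth az (deg)"""
    s=s or r.observe(); M=R.from_rotvec(s['ee_rot']).as_matrix()
    a=np.radians(az); best=None
    for aa in (a,a+np.pi):
        ty=np.array([np.cos(aa),np.sin(aa),0]); tz=np.array([0,0,-1.]); tx=np.cross(ty,tz)
        T=np.stack([tx,ty,tz],1); w=np.degrees(R.from_matrix(M.T@T).as_rotvec())
        q6=np.degrees(np.arctan2(y,x))-np.degrees(aa); q6=(q6+180)%360-180
        d=M.T@(np.array([x,y,z])-s['tcp_pos'])
        print('d(mm)',np.round(d*1000,1).tolist(),'w(deg)',np.round(w,1).tolist(),'q6~',round(q6,0),'| dist mm',round(np.linalg.norm(d)*1000))
def st():
    s=r.observe(); M=R.from_rotvec(s['ee_rot']).as_matrix()
    print('t',round(s['t'],2),'tcp',s['tcp_pos'].round(4),'az',np.degrees(np.arctan2(M[1,1],M[0,1])).round(2),'tilt',np.degrees(np.arccos(-M[2,2])).round(2),'F',s['contact_force'].round(1),'w',round(s['gripper_width'],4),'q6',np.degrees(s['joint_pos'][5]).round(1)); return s
E
python3 - <<'E'
from fit import *
for cam in ['top','scene']:
    P=np.load(cam+'_hk.npy')
    def res(x):
        a=np.radians(x[2]); d=P[:,:2]*1000-x[:2]; u=d@[np.cos(a),np.sin(a)]; v=d@[-np.sin(a),np.cos(a)]
        vv=v-np.round(v/120)*120
        pr=np.where(u<-12,vv,0)
        return np.r_[pr]
    f=least_squares(res,[632,202,5],loss='soft_l1').x
    a=np.radians(f[2]); d=P[:,:2]*1000-f[:2]; u=d@[np.cos(a),np.sin(a)]; v=d@[-np.sin(a),np.cos(a)]
    k=P[:,2]>0.203
    for h in (-120,0,120):
        q=abs(v-h)<25
        print(cam,f.round(2),h,'prong v',np.median((v-h)[q&(u<-14)]).round(2),'umin',u[q].min().round(1),'post u',u[q&(u>-12)].min().round(1),u[q].max().round(1))
print(); s=st(); go(.4383,-.1164,.25,60); go(.4383,-.1164,.061,60)
E
```

```text
top [-29.   144.26   4.94] -120 prong v nan umin 579.0 post u 579.0 672.5
top [-29.   144.26   4.94] 0 prong v nan umin 579.2 post u 579.2 671.6
top [-29.   144.26   4.94] 120 prong v nan umin 578.6 post u 578.6 671.3
scene [632.08 197.31   4.21] -120 prong v 0.26 umin -85.2 post u -10.9 9.8
scene [632.08 197.31   4.21] 0 prong v -0.24 umin -86.0 post u -10.3 8.5
scene [632.08 197.31   4.21] 120 prong v -0.2 umin -88.5 post u -11.9 5.6

t 2.95 tcp [0.1786 0.5989 0.2563] az 73.4 tilt 0.0 F [-0.2 -0.3  0.6] w 0.0851 q6 -0.1
d(mm) [-453.3, -611.3, 6.3] w(deg) [-0.0, 0.0, 13.4] q6~ -75.0 | dist mm 761
d(mm) [-453.3, -611.3, 6.3] w(deg) [-0.0, -0.0, -166.6] q6~ 105.0 | dist mm 761
d(mm) [-453.3, -611.3, 195.3] w(deg) [-0.0, 0.0, 13.4] q6~ -75.0 | dist mm 786
d(mm) [-453.3, -611.3, 195.3] w(deg) [-0.0, -0.0, -166.6] q6~ 105.0 | dist mm 786
  return _methods._mean(a, axis=axis, dtype=dtype,
  ret = ret.dtype.type(ret / rcount)
```

Request:
apply_moves(motion=[{"dx": -0.453,"dy": -0.611,"dz": 0.006,"wz": 13.4},{"dx": -0.453,"dy": -0.611,"dz": 0.006,"wz": 13.4},{"dx": -0.453,"dy": -0.611,"dz": 0.006,"wz": 13.4},{"dx": -0.453,"dy": -0.611,"dz": 0.006,"wz": 13.4},{"dx": -0.453,"dy": -0.611,"dz": 0.006,"wz": 13.4},{"dx": -0.453,"dy": -0.611,"dz": 0.006,"wz": 13.4},{"dx": -0.453,"dy": -0.611,"dz": 0.006,"wz": 13.4},{"dx": -0.453,"dy": -0.611,"dz": 0.006,"wz": 13.4},{"dx": -0.453,"dy": -0.611,"dz": 0.006,"wz": 13.4},{"dx": -0.453,"dy": -0.611,"dz": 0.006,"wz": 13.4},{"dx": -0.453,"dy": -0.611,"dz": 0.006,"wz": 13.4},{"dx": -0.453,"dy": -0.611,"dz": 0.006,"wz": 13.4}], newtons=40)

```text
schema error: expected keys dx, dy, dz, wx, wy, wz, jaw
```

```bash
python3 - <<'E'
from h import *
st(); go(.4383,-.1164,.25,60)
E
```

```text
t 2.95 tcp [0.1786 0.5989 0.2563] az 73.4 tilt 0.0 F [-0.2 -0.3  0.6] w 0.0851 q6 -0.1
d(mm) [-453.3, -611.3, 6.3] w(deg) [-0.0, 0.0, 13.4] q6~ -75.0 | dist mm 761
d(mm) [-453.3, -611.3, 6.3] w(deg) [-0.0, -0.0, -166.6] q6~ 105.0 | dist mm 761
```

Request:
apply_moves(motion=[{"dx": -0.453,"dy": -0.611,"dz": 0.006,"wx": 0,"wy": 0,"wz": 13.4,"jaw": 1},{"dx": -0.453,"dy": -0.611,"dz": 0.006,"wx": 0,"wy": 0,"wz": 13.4,"jaw": 1},{"dx": -0.453,"dy": -0.611,"dz": 0.006,"wx": 0,"wy": 0,"wz": 13.4,"jaw": 1},{"dx": -0.453,"dy": -0.611,"dz": 0.006,"wx": 0,"wy": 0,"wz": 13.4,"jaw": 1},{"dx": -0.453,"dy": -0.611,"dz": 0.006,"wx": 0,"wy": 0,"wz": 13.4,"jaw": 1},{"dx": -0.453,"dy": -0.611,"dz": 0.006,"wx": 0,"wy": 0,"wz": 13.4,"jaw": 1},{"dx": -0.453,"dy": -0.611,"dz": 0.006,"wx": 0,"wy": 0,"wz": 13.4,"jaw": 1},{"dx": -0.453,"dy": -0.611,"dz": 0.006,"wx": 0,"wy": 0,"wz": 13.4,"jaw": 1},{"dx": -0.453,"dy": -0.611,"dz": 0.006,"wx": 0,"wy": 0,"wz": 13.4,"jaw": 1},{"dx": -0.453,"dy": -0.611,"dz": 0.006,"wx": 0,"wy": 0,"wz": 13.4,"jaw": 1},{"dx": -0.453,"dy": -0.611,"dz": 0.006,"wx": 0,"wy": 0,"wz": 13.4,"jaw": 1},{"dx": -0.453,"dy": -0.611,"dz": 0.006,"wx": 0,"wy": 0,"wz": 13.4,"jaw": 1}], newtons=40)

```text
t: 4.15
tcp_pos: [0.3837, 0.0329, 0.252]
ee_rot: [0.813, 3.033, 0.001]
contact_force: [0.7, 0.8, -0.4]
gripper_width: 0.0853
```

```bash
python3 - <<'E'
from h import *
st(); go(.4383,-.1164,.25,60)
E
```

```text
t 4.15 tcp [0.3837 0.0329 0.252 ] az 60.0 tilt 0.09 F [ 0.7  0.8 -0.4] w 0.0853 q6 -55.3
d(mm) [-121.9, -102.0, 2.1] w(deg) [0.1, 0.1, 0.0] q6~ -75.0 | dist mm 159
d(mm) [-121.9, -102.0, 2.1] w(deg) [-0.1, 0.1, -180.0] q6~ 105.0 | dist mm 159
```

Request:
apply_moves(motion=[{"dx": -0.122,"dy": -0.102,"dz": 0.002,"wx": 0,"wy": 0,"wz": 0,"jaw": 1},{"dx": -0.122,"dy": -0.102,"dz": 0.002,"wx": 0,"wy": 0,"wz": 0,"jaw": 1},{"dx": -0.122,"dy": -0.102,"dz": 0.002,"wx": 0,"wy": 0,"wz": 0,"jaw": 1},{"dx": -0.122,"dy": -0.102,"dz": 0.002,"wx": 0,"wy": 0,"wz": 0,"jaw": 1},{"dx": -0.122,"dy": -0.102,"dz": 0.002,"wx": 0,"wy": 0,"wz": 0,"jaw": 1},{"dx": -0.122,"dy": -0.102,"dz": 0.002,"wx": 0,"wy": 0,"wz": 0,"jaw": 1}])

```text
t: 4.75
tcp_pos: [0.4374, -0.1137, 0.2493]
ee_rot: [-0.814, -3.033, -0.001]
contact_force: [-0.6, 0.6, -1.6]
gripper_width: 0.0856
```

```bash
python3 - <<'E'
from fit import *
st(); go(.4383,-.1164,.25,60)
s=snap('wrist','w1.png'); W=cloud(s); T=np.array(s['world_from_camera']); print(T[:3,3])
c=(.4383,-.1164)
m=sel(W,c,0.05,0.072,0.09); P=W[m]
f=least_squares(lambda x:np.hypot(P[:,0]*1000-x[0],P[:,1]*1000-x[1])-29.5,[438,-116],loss='soft_l1').x
rr=np.hypot(W[...,0]-f[0]/1000,W[...,1]-f[1]/1000)
H=(rr<.07)&(rr>.038)&(W[...,2]>.012)&(W[...,2]<.072); Q=W[H]
a=np.degrees(np.arctan2(Q[:,1]-f[1]/1000,Q[:,0]-f[0]/1000)); print(f,len(P),P[:,2].mean(),len(Q),np.median(a),a.min(),a.max(),rr[H].max())
E
```

```text
t 4.75 tcp [ 0.4374 -0.1137  0.2493] az 59.97 tilt 0.06 F [-0.6  0.6 -1.6] w 0.0856 q6 -74.8
d(mm) [-2.1, -1.9, -0.7] w(deg) [0.0, -0.1, -0.0] q6~ -75.0 | dist mm 3
d(mm) [-2.1, -1.9, -0.7] w(deg) [-0.1, -0.0, 180.0] q6~ 105.0 | dist mm 3
[ 0.37535962 -0.0784359   0.36666163]
[ 435.39968485 -115.74045369] 1033 0.07837132171294914 282 151.57973373105887 146.93043166945606 156.8067163952443 0.061164217255058335
```

View pics/w1.png

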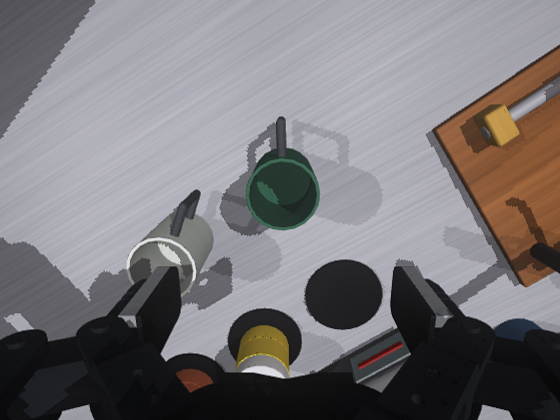

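```bash
python3 - <<'E'
from h import *
go(.4365,-.116,.061,61.3)
E
```

```text
d(mm) [-0.8, -2.8, 188.4] w(deg) [0.0, -0.0, -1.3] q6~ -76.0 | dist mm 188
d(mm) [-0.8, -2.8, 188.4] w(deg) [-0.1, -0.0, 178.7] q6~ 104.0 | dist mm 188
```

Request:
apply_moves(motion=[{"dx": 0,"dy": -0.003,"dz": 0.14,"wx": 0,"wy": 0,"wz": -1.3,"jaw": 1},{"dx": 0,"dy": -0.003,"dz": 0.14,"wx": 0,"wy": 0,"wz": -1.3,"jaw": 1},{"dx": 0,"dy": -0.003,"dz": 0.14,"wx": 0,"wy": 0,"wz": -1.3,"jaw": 1},{"dx": 0,"dy": -0.003,"dz": 0.14,"wx": 0,"wy": 0,"wz": -1.3,"jaw": 1},{"dx": 0,"dy": -0.003,"dz": 0.14,"wx": 0,"wy": 0,"wz": -1.3,"jaw": 1},{"dx": 0,"dy": -0.003,"dz": 0.14,"wx": 0,"wy": 0,"wz": -1.3,"jaw": 1}])

```text
t: 5.4
tcp_pos: [0.4379, -0.1167, 0.1116]
ee_rot: [0.776, 3.041, 0.0]
contact_force: [-0.5, -0.1, 0.7]
gripper_width: 0.0857
```

```bash
python3 - <<'E'
from h import *
st();go(.4365,-.116,.061,61.3)
E
```

```text
t 5.4 tcp [ 0.4379 -0.1167  0.1116] az 61.36 tilt 0.18 F [-0.5 -0.1  0.7] w 0.0857 q6 -76.5
d(mm) [1.7, -0.1, 50.6] w(deg) [0.0, 0.2, 0.1] q6~ -76.0 | dist mm 51
d(mm) [1.7, -0.1, 50.6] w(deg) [-0.3, 0.1, -179.9] q6~ 104.0 | dist mm 51
```

Request:
apply_moves(motion=[{"dx": 0.001,"dy": 0,"dz": 0.03,"wx": 0,"wy": 0,"wz": 0,"jaw": 1},{"dx": 0.001,"dy": 0,"dz": 0.05,"wx": 0,"wy": 0,"wz": 0,"jaw": 1},{"dx": 0.001,"dy": 0,"dz": 0.05,"wx": 0,"wy": 0,"wz": 0,"jaw": 1},{"dx": 0.001,"dy": 0,"dz": 0.05,"wx": 0,"wy": 0,"wz": 0,"jaw": -0.5},{"dx": 0.001,"dy": 0,"dz": 0.05,"wx": 0,"wy": 0,"wz": 0,"jaw": -0.5},{"dx": 0.001,"dy": 0,"dz": 0.05,"wx": 0,"wy": 0,"wz": 0,"jaw": -0.5},{"dx": 0.001,"dy": 0,"dz": 0.05,"wx": 0,"wy": 0,"wz": 0,"jaw": -0.5},{"dx": 0.001,"dy": 0,"dz": 0.05,"wx": 0,"wy": 0,"wz": 0,"jaw": -0.5},{"dx": 0.001,"dy": 0,"dz": 0.05,"wx": 0,"wy": 0,"wz": 0,"jaw": -0.5}], newtons=40)

```text
t: 6.3
tcp_pos: [0.4369, -0.1168, 0.0614]
ee_rot: [0.778, 3.04, 0.0]
contact_force: [0.0, 1.3, 8.7]
gripper_width: 0.06
```

```bash
python3 - <<'E'
from h import *
st();go(.4365,-.116,.061,61.3)
snap('wrist','w2.png')
E
```

```text
t 6.3 tcp [ 0.4369 -0.1168  0.0614] az 61.29 tilt 0.18 F [0.  1.3 8.7] w 0.06 q6 -76.5
d(mm) [0.8, 0.5, 0.4] w(deg) [0.0, 0.2, -0.0] q6~ -76.0 | dist mm 1
d(mm) [0.8, 0.5, 0.4] w(deg) [0.3, -0.1, 180.0] q6~ 104.0 | dist mm 1
```

View pics/w2.png

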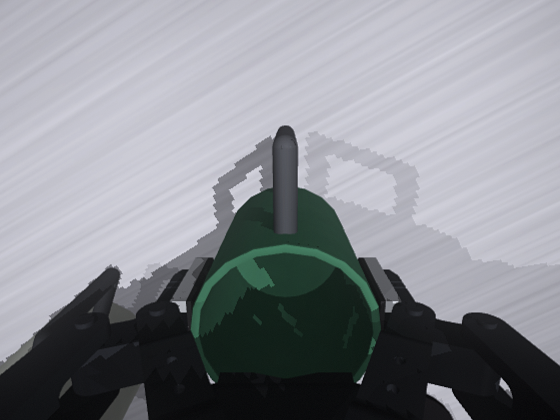

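```bash
python3 - <<'E'
from h import *
go(.47,.1,.3,4.8);go(.4955,.2656,.3,4.8)
E
```

```text
d(mm) [74.4, 206.2, -238.7] w(deg) [0.1, 0.1, 56.5] q6~ 7.0 | dist mm 324
d(mm) [74.4, 206.2, -238.7] w(deg) [-0.2, 0.1, -123.5] q6~ -173.0 | dist mm 324
d(mm) [131.6, 363.7, -238.7] w(deg) [0.1, 0.1, 56.5] q6~ 23.0 | dist mm 455
d(mm) [131.6, 363.7, -238.7] w(deg) [-0.2, 0.1, -123.5] q6~ -157.0 | dist mm 455
```

Request:
apply_moves(motion=[{"dx": 0,"dy": 0,"dz": -0.04,"wx": 0,"wy": 0,"wz": 0,"jaw": -0.5},{"dx": 0,"dy": 0,"dz": -0.09,"wx": 0,"wy": 0,"wz": 0,"jaw": -0.5},{"dx": 0,"dy": 0,"dz": -0.14,"wx": 0,"wy": 0,"wz": 0,"jaw": -0.5},{"dx": 0,"dy": 0,"dz": -0.19,"wx": 0,"wy": 0,"wz": 0,"jaw": -0.5},{"dx": 0,"dy": 0,"dz": -0.24,"wx": 0,"wy": 0,"wz": 0,"jaw": -0.5},{"dx": 0,"dy": 0,"dz": -0.24,"wx": 0,"wy": 0,"wz": 0,"jaw": -0.5}])

```text
t: 6.95
tcp_pos: [0.4387, -0.1173, 0.3075]
ee_rot: [0.776, 3.031, -0.0]
contact_force: [0.9, 0.3, -1.4]
gripper_width: 0.0599
```

```bash
python3 - <<'E'
from h import *
st();go(.4955,.2656,.3,4.8)
E
```

```text
t 6.95 tcp [ 0.4387 -0.1173  0.3075] az 61.29 tilt 0.76 F [ 0.9  0.3 -1.4] w 0.0599 q6 -76.5
d(mm) [134.2, 363.1, 6.9] w(deg) [0.5, 0.6, 56.5] q6~ 23.0 | dist mm 387
d(mm) [134.2, 363.1, 6.9] w(deg) [-0.7, 0.6, -123.5] q6~ -157.0 | dist mm 387
```

Request:
apply_moves(motion=[{"dx": 0.133,"dy": 0.363,"dz": 0,"wx": 0,"wy": 0,"wz": 56.5,"jaw": -0.5},{"dx": 0.133,"dy": 0.363,"dz": 0,"wx": 0,"wy": 0,"wz": 56.5,"jaw": -0.5},{"dx": 0.133,"dy": 0.363,"dz": 0,"wx": 0,"wy": 0,"wz": 56.5,"jaw": -0.5},{"dx": 0.133,"dy": 0.363,"dz": 0,"wx": 0,"wy": 0,"wz": 56.5,"jaw": -0.5},{"dx": 0.133,"dy": 0.363,"dz": 0,"wx": 0,"wy": 0,"wz": 56.5,"jaw": -0.5},{"dx": 0.133,"dy": 0.363,"dz": 0,"wx": 0,"wy": 0,"wz": 56.5,"jaw": -0.5},{"dx": 0.133,"dy": 0.363,"dz": 0,"wx": 0,"wy": 0,"wz": 56.5,"jaw": -0.5},{"dx": 0.133,"dy": 0.363,"dz": 0,"wx": 0,"wy": 0,"wz": 56.5,"jaw": -0.5},{"dx": 0.133,"dy": 0.363,"dz": 0,"wx": 0,"wy": 0,"wz": 56.5,"jaw": -0.5},{"dx": 0.133,"dy": 0.363,"dz": 0,"wx": 0,"wy": 0,"wz": 56.5,"jaw": -0.5},{"dx": 0.133,"dy": 0.363,"dz": 0,"wx": 0,"wy": 0,"wz": 56.5,"jaw": -0.5},{"dx": 0.133,"dy": 0.363,"dz": 0,"wx": 0,"wy": 0,"wz": 56.5,"jaw": -0.5}])

```text
t: 8.15
tcp_pos: [0.4928, 0.2647, 0.2995]
ee_rot: [2.127, 2.312, -0.001]
contact_force: [0.4, -0.2, -1.6]
gripper_width: 0.06
```

```bash
python3 - <<'E'
from h import *
st();go(.4955,.2656,.217,4.8)
snap('wrist','w3.png')
E
```

```text
t 8.15 tcp [0.4928 0.2647 0.2995] az 4.78 tilt 0.04 F [ 0.4 -0.2 -1.6] w 0.06 q6 23.3
d(mm) [0.7, 2.8, 82.5] w(deg) [-0.0, 0.0, -0.0] q6~ 23.0 | dist mm 83
d(mm) [0.7, 2.8, 82.5] w(deg) [0.1, 0.0, 180.0] q6~ -157.0 | dist mm 83
```

View pics/w3.png

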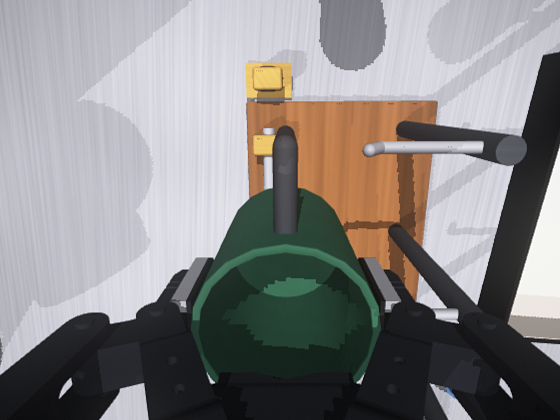

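```bash
cat >> fit.py <<'E'
def toolcloud(s,o):
    W=cloud(s); M=R.from_rotvec(o['ee_rot']).as_matrix()
    return (W-o['tcp_pos'])@M*1000
def prong(s,o,ymin=45,xr=(0,110)):
    L=toolcloud(s,o); W=cloud(s)
    m=(W[...,2]>0.18)&(W[...,2]<0.198)&(L[...,1]>ymin)&(L[...,0]>xr[0])&(L[...,0]<xr[1]); P=L[m]
    t=(W[...,2]>0.199)&(W[...,2]<0.215)&(L[...,1]>ymin)&(L[...,0]>xr[0])&(L[...,0]<xr[1]); Q=L[t]
    return P,Q
def handle(s,o):
    L=toolcloud(s,o); m=(abs(L[...,1])<12)&(L[...,0]>36)&(L[...,0]<70)&(L[...,2]>-20)&(L[...,2]<60); return L[m]
E
python3 - <<'E'
from fit import *
s=snap('wrist'); o=r.observe()
P,Q=prong(s,o)
print(len(P),np.median(P,0).round(1),P.min(0).round(1),P.max(0).round(1)); 
for a in range(50,150,10):
    k=(P[:,1]>=a)&(P[:,1]<a+10)
    if k.sum(): print(a,k.sum(),np.median(P[k],0).round(1))
print('hi',len(Q)); 
for a in range(50,170,10):
    k=(Q[:,1]>=a)&(Q[:,1]<a+10)
    if k.sum(): print(a,k.sum(),np.median(Q[k],0).round(1),Q[k].min(0).round(1),Q[k].max(0).round(1))
H=handle(s,o); print('handle',len(H),np.median(H,0).round(1),H.min(0).round(1),H.max(0).round(1))
for a in range(36,68,4):
    k=(H[:,0]>=a)&(H[:,0]<a+4)
    if k.sum(): print(a,np.median(H[k],0).round(1))
E
```

```text
1600 [ 46.1  97.1 106.8] [ 36.9  54.  101.8] [ 54.6 131.1 119.5]
50 53 [ 46.8  58.  104.4]
60 192 [ 45.9  65.  106.7]
70 199 [ 46.   75.4 106.8]
80 209 [ 46.   85.  106.9]
90 206 [ 46.   95.  106.9]
100 209 [ 46.  104.9 106.8]
110 206 [ 46.  115.  106.8]
120 323 [ 49.4 123.1 107.6]
130 3 [ 54.5 131.  115.7]
hi 1191
50 80 [46.  52.6 97.1] [41.9 50.1 92.4] [ 49.3  56.7 100.7]
120 608 [ 46.3 124.8  92.5] [ 36.8 120.3  90.2] [ 54.6 130.  100.7]
130 389 [ 45.9 133.7  92.1] [ 37.  130.   90.1] [ 54.5 139.3 100. ]
handle 2182 [50.2 -1.3 -8.4] [ 36.   -5.3 -11.1] [62.2  2.6 43.8]
36 [38.1 -1.3 -8.6]
40 [42.1 -1.3 -8.5]
44 [46.  -1.3 -8.5]
48 [50.  -1.3 -8.6]
52 [54.  -1.3 -8.6]
56 [58.1 -1.3 -8.4]
60 [61.3 -1.3 -1.9]
```

Request:
apply_moves(motion=[{"dx": 0.003,"dy": 0,"dz": 0.04,"wx": 0,"wy": 0,"wz": 0,"jaw": -0.5},{"dx": 0.003,"dy": 0,"dz": 0.081,"wx": 0,"wy": 0,"wz": 0,"jaw": -0.5},{"dx": 0.003,"dy": 0,"dz": 0.081,"wx": 0,"wy": 0,"wz": 0,"jaw": -0.5},{"dx": 0.003,"dy": 0,"dz": 0.081,"wx": 0,"wy": 0,"wz": 0,"jaw": -0.5},{"dx": 0.003,"dy": 0,"dz": 0.081,"wx": 0,"wy": 0,"wz": 0,"jaw": -0.5}])

```text
t: 8.75
tcp_pos: [0.4943, 0.269, 0.2208]
ee_rot: [2.127, 2.311, 0.004]
contact_force: [-0.4, 0.3, -1.3]
gripper_width: 0.0598
```

```bash
cat > pr.py <<'E'
from fit import *
import sys
st(); s=snap('wrist',sys.argv[1]); o=r.observe()
P,Q=prong(s,o,ymin=float(sys.argv[2]) if len(sys.argv)>2 else 20,xr=(30,65))
for a in range(0,150,15):
    k=(P[:,1]>=a)&(P[:,1]<a+15)
    if k.sum()>5: print(a,k.sum(),np.median(P[k],0).round(1))
if len(Q): 
    print('Q',Q.min(0).round(1),Q.max(0).round(1))
    k=Q[:,1]<Q[:,1].min()+15; print('tip',np.median(Q[k],0).round(1))
H=handle(s,o); print('handle',len(H),np.median(H,0).round(1),H.min(0).round(1),H.max(0).round(1))
E
python3 pr.py w4.png
```

```text
t 8.75 tcp [0.4943 0.269  0.2208] az 4.76 tilt 0.17 F [-0.4  0.3 -1.3] w 0.0598 q6 23.6
45 184 [43.  57.6 27.5]
60 692 [41.4 67.5 28.2]
75 678 [41.4 82.6 28.3]
90 675 [41.7 97.7 28.3]
105 354 [ 41.8 109.   28.6]
120 11 [ 34.8 121.4  40.6]
Q [36.9 42.3 12.2] [44.8 54.5 22.1]
tip [41.6 46.6 15.4]
handle 2168 [50.1 -1.2 -8.3] [ 36.   -5.3 -10.9] [62.   2.7 43.8]
```

View pics/w4.png

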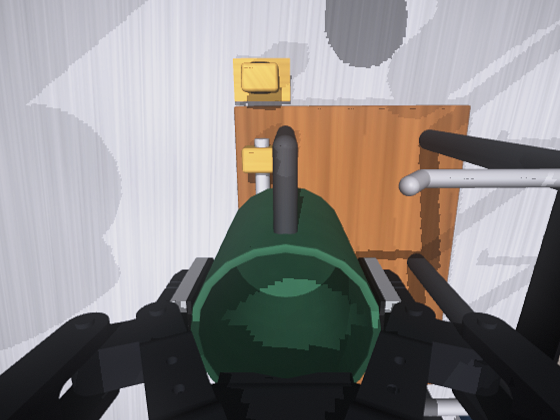

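Request:
apply_moves(motion=[{"dx": -0.001,"dy": 0.02,"dz": 0.003,"wx": 0,"wy": 0,"wz": 0,"jaw": -0.5},{"dx": -0.001,"dy": 0.04,"dz": 0.003,"wx": 0,"wy": 0,"wz": 0,"jaw": -0.5},{"dx": -0.001,"dy": 0.06,"dz": 0.003,"wx": 0,"wy": 0,"wz": 0,"jaw": -0.5},{"dx": -0.001,"dy": 0.075,"dz": 0.003,"wx": 0,"wy": 0,"wz": 0,"jaw": -0.5},{"dx": -0.001,"dy": 0.084,"dz": 0.003,"wx": 0,"wy": 0,"wz": 0,"jaw": -0.5},{"dx": -0.001,"dy": 0.084,"dz": 0.003,"wx": 0,"wy": 0,"wz": 0,"jaw": -0.5},{"dx": -0.001,"dy": 0.084,"dz": 0.003,"wx": 0,"wy": 0,"wz": 0,"jaw": -0.5}])

```text
t: 9.5
tcp_pos: [0.5765, 0.2747, 0.2161]
ee_rot: [-2.127, -2.312, -0.0]
contact_force: [-0.2, -0.0, -2.3]
gripper_width: 0.0601
```

```bash
python3 pr.py w5.png -60
```

```text
t 9.5 tcp [0.5765 0.2747 0.2161] az 4.79 tilt 0.01 F [-0.2 -0.  -2.3] w 0.0601 q6 20.6
0 618 [42.5  8.7 23. ]
15 739 [42.8 22.4 23. ]
30 741 [45.  37.7 23.1]
45 56 [51.  46.4 24.8]
Q [ 30.  -38.9   1. ] [62.1 55.9 16.9]
tip [ 42.6 -32.7  11.1]
handle 2873 [46.  -0.6 -8. ] [ 36.  -12.  -11.3] [62.2 12.  43.3]
```

View pics/w5.png

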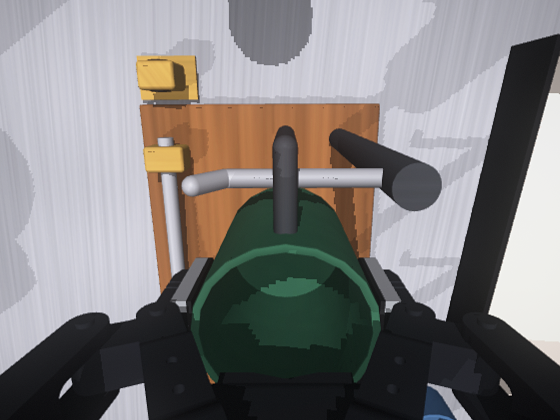

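Request:
apply_moves(motion=[{"dx": 0,"dy": 0,"dz": 0.01,"wx": 0,"wy": 0,"wz": 0,"jaw": -0.5},{"dx": 0,"dy": 0,"dz": 0.021,"wx": 0,"wy": 0,"wz": 0,"jaw": -0.5},{"dx": 0,"dy": 0,"dz": 0.021,"wx": 0,"wy": 0,"wz": 0,"jaw": -0.5},{"dx": 0,"dy": 0,"dz": 0.021,"wx": 0,"wy": 0,"wz": 0,"jaw": -0.5},{"dx": 0,"dy": 0,"dz": 0.021,"wx": 0,"wy": 0,"wz": 0,"jaw": 0.9},{"dx": 0,"dy": 0,"dz": 0.021,"wx": 0,"wy": 0,"wz": 0,"jaw": 0.9},{"dx": 0,"dy": 0,"dz": 0.021,"wx": 0,"wy": 0,"wz": 0,"jaw": 0.9},{"dx": 0,"dy": 0,"dz": 0.021,"wx": 0,"wy": 0,"wz": 0,"jaw": 0.9},{"dx": 0,"dy": 0,"dz": 0.021,"wx": 0,"wy": 0,"wz": 0,"jaw": 0.9},{"dx": 0,"dy": 0,"dz": 0.021,"wx": 0,"wy": 0,"wz": 0,"jaw": 0.9}])

```text
t: 10.55
tcp_pos: [0.5768, 0.2748, 0.1946]
ee_rot: [2.127, 2.312, 0.0]
contact_force: [-0.4, 0.1, 0.9]
gripper_width: 0.0811
```

```bash
python3 pr.py w6.png -60; python3 -c "
from h import *
snap('scene','s6.png')"
```

```text
t 10.55 tcp [0.5768 0.2748 0.1946] az 4.79 tilt 0.01 F [-0.4  0.1  0.9] w 0.0811 q6 20.5
0 1068 [43.4  7.   1.7]
15 1001 [43.1 22.5  1.7]
30 1085 [45.4 37.3  1.8]
45 70 [51.  46.5  4.9]
Q [ 30.7 -39.8 -15.1] [51.4 55.3 -4.4]
tip [ 42.7 -33.3 -10.3]
handle 3363 [45.5 -1.2  1.5] [ 36.  -12.  -10.4] [66.8 12.  59.9]
```

View pics/w6.png

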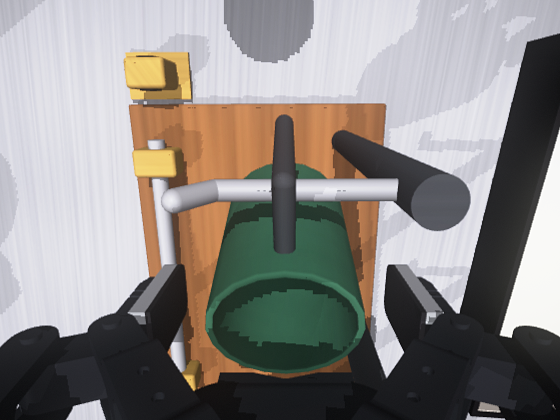

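View pics/s6.png

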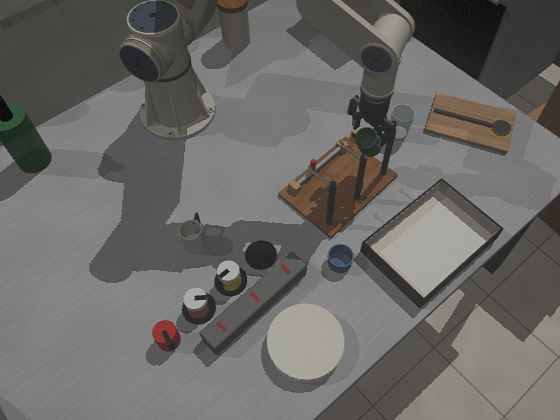

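Request:
apply_moves(motion=[{"dx": 0,"dy": 0,"dz": -0.03,"wx": 0,"wy": 0,"wz": 0,"jaw": 1},{"dx": 0,"dy": 0,"dz": -0.07,"wx": 0,"wy": 0,"wz": 0,"jaw": 1},{"dx": 0,"dy": 0,"dz": -0.11,"wx": 0,"wy": 0,"wz": 0,"jaw": 1},{"dx": 0,"dy": 0,"dz": -0.11,"wx": 0,"wy": 0,"wz": 0,"jaw": 1},{"dx": 0,"dy": 0,"dz": -0.11,"wx": 0,"wy": 0,"wz": 0,"jaw": 1}])

```text
t: 11.15
tcp_pos: [0.5771, 0.275, 0.3055]
ee_rot: [2.126, 2.312, 0.003]
contact_force: [-0.1, -0.6, -0.2]
gripper_width: 0.0855
```

```bash
python3 -c "
from h import *
st(); snap('wrist','w7.png')
s=r.observe(); go(.4435,-.243,.27,39.1)"
```

```text
t 11.15 tcp [0.5771 0.275  0.3055] az 4.8 tilt 0.12 F [-0.1 -0.6 -0.2] w 0.0855 q6 20.5
d(mm) [-504.7, -175.8, 34.2] w(deg) [-0.0, 0.0, -34.3] q6~ -68.0 | dist mm 536
d(mm) [-504.7, -175.8, 34.2] w(deg) [0.0, 0.0, 145.7] q6~ 112.0 | dist mm 536
```

View pics/w7.png

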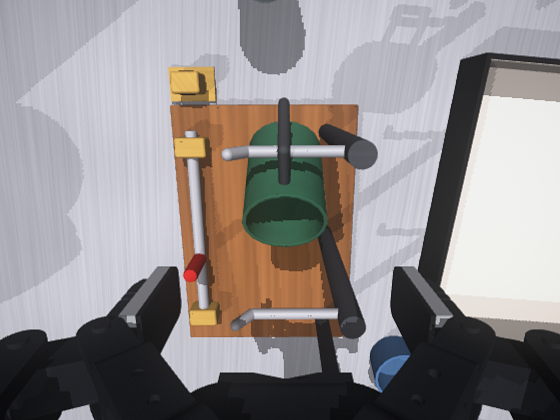

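Request:
apply_moves(motion=[{"dx": -0.505,"dy": -0.176,"dz": 0.01,"wx": 0,"wy": 0,"wz": -34.3,"jaw": 1},{"dx": -0.505,"dy": -0.176,"dz": 0.01,"wx": 0,"wy": 0,"wz": -34.3,"jaw": 1},{"dx": -0.505,"dy": -0.176,"dz": 0.01,"wx": 0,"wy": 0,"wz": -34.3,"jaw": 1},{"dx": -0.505,"dy": -0.176,"dz": 0.01,"wx": 0,"wy": 0,"wz": -34.3,"jaw": 1},{"dx": -0.505,"dy": -0.176,"dz": 0.01,"wx": 0,"wy": 0,"wz": -34.3,"jaw": 1},{"dx": -0.505,"dy": -0.176,"dz": 0.01,"wx": 0,"wy": 0,"wz": -34.3,"jaw": 1},{"dx": -0.505,"dy": -0.176,"dz": 0.01,"wx": 0,"wy": 0,"wz": -34.3,"jaw": 1},{"dx": -0.505,"dy": -0.176,"dz": 0.01,"wx": 0,"wy": 0,"wz": -34.3,"jaw": 1},{"dx": -0.505,"dy": -0.176,"dz": 0.01,"wx": 0,"wy": 0,"wz": -34.3,"jaw": 1},{"dx": -0.505,"dy": -0.176,"dz": 0.01,"wx": 0,"wy": 0,"wz": -34.3,"jaw": 1},{"dx": -0.505,"dy": -0.176,"dz": 0.01,"wx": 0,"wy": 0,"wz": -34.3,"jaw": 1},{"dx": -0.505,"dy": -0.176,"dz": 0.05,"wx": 0,"wy": 0,"wz": -34.3,"jaw": 1}])

```text
t: 12.4
tcp_pos: [0.4444, -0.2483, 0.2566]
ee_rot: [1.353, 2.828, -0.003]
contact_force: [1.0, -0.2, -0.3]
gripper_width: 0.0852
```

```bash
python3 - <<'E'
from h import *
st(); go(.4435,-.243,.25,39.1)
E
```

```text
t 12.4 tcp [ 0.4444 -0.2483  0.2566] az 38.87 tilt 0.4 F [ 1.  -0.2 -0.3] w 0.0852 q6 -68.1
d(mm) [4.7, 2.6, 6.6] w(deg) [0.1, 0.4, -0.2] q6~ -68.0 | dist mm 9
d(mm) [4.7, 2.6, 6.6] w(deg) [0.6, -0.1, 179.8] q6~ 112.0 | dist mm 9
```

```bash
cat > mug.py <<'E'
from fit import *
import sys
c=(float(sys.argv[1]),float(sys.argv[2]))
s=snap('wrist',sys.argv[3]); W=cloud(s)
m=sel(W,c,0.05,0.072,0.09); P=W[m]
f=least_squares(lambda x:np.hypot(P[:,0]*1000-x[0],P[:,1]*1000-x[1])-29.5,np.array(c)*1000,loss='soft_l1').x
rr=np.hypot(W[...,0]-f[0]/1000,W[...,1]-f[1]/1000)
H=(rr<.07)&(rr>.038)&(W[...,2]>.012)&(W[...,2]<.072); Q=W[H]
a=np.degrees(np.arctan2(Q[:,1]-f[1]/1000,Q[:,0]-f[0]/1000)); print(f,len(P),len(Q),np.median(a),a.min(),a.max(),rr[H].max())
st(); go(f[0]/1000,f[1]/1000,.061,np.median(a)-90)
E
python3 mug.py .4435 -.243 w8.png
```

```text
[ 440.81778901 -242.59126267] 973 261 129.77320643524706 124.89723013087367 135.03334435839795 0.06122072398083358
t 12.45 tcp [ 0.4405 -0.2441  0.248 ] az 38.88 tilt 0.35 F [-3.3  1.  -6.7] w 0.0856 q6 -68.0
d(mm) [-0.0, 1.7, 187.0] w(deg) [-0.1, -0.3, -0.9] q6~ -69.0 | dist mm 187
d(mm) [-0.0, 1.7, 187.0] w(deg) [-0.5, 0.2, 179.1] q6~ 111.0 | dist mm 187
```

View pics/w8.png

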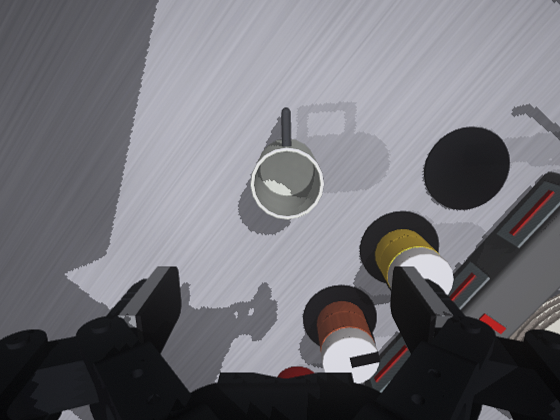

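Request:
apply_moves(motion=[{"dx": 0,"dy": 0.001,"dz": 0.05,"wx": 0,"wy": 0,"wz": -0.8,"jaw": 1},{"dx": 0,"dy": 0.001,"dz": 0.1,"wx": 0,"wy": 0,"wz": -0.8,"jaw": 1},{"dx": 0,"dy": 0.001,"dz": 0.13,"wx": 0,"wy": 0,"wz": -0.8,"jaw": 1},{"dx": 0,"dy": 0.001,"dz": 0.13,"wx": 0,"wy": 0,"wz": -0.8,"jaw": 1},{"dx": 0,"dy": 0.001,"dz": 0.13,"wx": 0,"wy": 0,"wz": -0.8,"jaw": 1},{"dx": 0,"dy": 0.001,"dz": 0.13,"wx": 0,"wy": 0,"wz": -0.8,"jaw": 1}])

```text
t: 13.05
tcp_pos: [0.4454, -0.2427, 0.1261]
ee_rot: [1.329, 2.845, -0.0]
contact_force: [0.9, -0.2, 0.3]
gripper_width: 0.0854
```

```bash
python3 - <<'E'
from h import *
st();go(.4415,-.243,.061,39.7)
E
```

```text
t 13.05 tcp [ 0.4454 -0.2427  0.1261] az 39.92 tilt 0.11 F [ 0.9 -0.2  0.3] w 0.0854 q6 -68.7
d(mm) [2.4, -3.2, 65.1] w(deg) [0.0, 0.1, 0.2] q6~ -69.0 | dist mm 65
d(mm) [2.4, -3.2, 65.1] w(deg) [-0.2, 0.1, -179.8] q6~ 111.0 | dist mm 65
```

Request:
apply_moves(motion=[{"dx": 0.002,"dy": -0.003,"dz": 0.04,"wx": 0,"wy": 0,"wz": 0,"jaw": 1},{"dx": 0.002,"dy": -0.003,"dz": 0.065,"wx": 0,"wy": 0,"wz": 0,"jaw": 1},{"dx": 0.002,"dy": -0.003,"dz": 0.065,"wx": 0,"wy": 0,"wz": 0,"jaw": 1},{"dx": 0.002,"dy": -0.003,"dz": 0.065,"wx": 0,"wy": 0,"wz": 0,"jaw": -0.5},{"dx": 0.002,"dy": -0.003,"dz": 0.065,"wx": 0,"wy": 0,"wz": 0,"jaw": -0.5},{"dx": 0.002,"dy": -0.003,"dz": 0.065,"wx": 0,"wy": 0,"wz": 0,"jaw": -0.5},{"dx": 0.002,"dy": -0.003,"dz": 0.065,"wx": 0,"wy": 0,"wz": 0,"jaw": -0.5},{"dx": 0.002,"dy": -0.003,"dz": 0.065,"wx": 0,"wy": 0,"wz": 0,"jaw": -0.5},{"dx": 0.002,"dy": -0.003,"dz": 0.065,"wx": 0,"wy": 0,"wz": 0,"jaw": -0.5}], newtons=40)

```text
t: 13.95
tcp_pos: [0.4422, -0.2436, 0.0617]
ee_rot: [1.329, 2.843, -0.0]
contact_force: [-0.2, 0.8, 7.6]
gripper_width: 0.0599
```

```bash
python3 pr.py w9.png
```

```text
t 13.95 tcp [ 0.4422 -0.2436  0.0617] az 39.9 tilt 0.2 F [-0.2  0.8  7.6] w 0.0599 q6 -68.9
handle 2233 [50.9 -0.6 -8.4] [ 36.  -10.6 -10.8] [67.4  7.4 60. ]
```

View pics/w9.png

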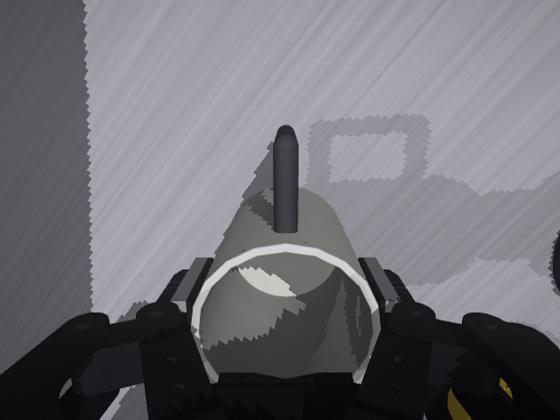

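Request:
apply_moves(motion=[{"dx": 0,"dy": 0,"dz": -0.04,"wx": 0,"wy": 0,"wz": 0,"jaw": -0.5},{"dx": 0,"dy": 0,"dz": -0.09,"wx": 0,"wy": 0,"wz": 0,"jaw": -0.5},{"dx": 0,"dy": 0,"dz": -0.14,"wx": 0,"wy": 0,"wz": 0,"jaw": -0.5},{"dx": 0,"dy": 0,"dz": -0.19,"wx": 0,"wy": 0,"wz": 0,"jaw": -0.5},{"dx": 0,"dy": 0,"dz": -0.24,"wx": 0,"wy": 0,"wz": 0,"jaw": -0.5},{"dx": 0,"dy": 0,"dz": -0.24,"wx": 0,"wy": 0,"wz": 0,"jaw": -0.5},{"dx": 0,"dy": 0,"dz": -0.24,"wx": 0,"wy": 0,"wz": 0,"jaw": -0.5}])

```text
t: 14.7
tcp_pos: [0.4412, -0.2431, 0.3017]
ee_rot: [1.328, 2.842, -0.0]
contact_force: [-0.7, 0.5, -2.3]
gripper_width: 0.0599
```

```bash
python3 - <<'E'
from h import *
st();go(.512,.0285,.3,4.8)
E
```

```text
t 14.7 tcp [ 0.4412 -0.2431  0.3017] az 39.9 tilt 0.25 F [-0.7  0.5 -2.3] w 0.0599 q6 -68.9
d(mm) [163.0, 228.5, 1.4] w(deg) [0.2, 0.2, 35.1] q6~ -2.0 | dist mm 281
d(mm) [163.0, 228.5, 1.4] w(deg) [-0.3, 0.2, -144.9] q6~ 178.0 | dist mm 281
```

Request:
apply_moves(motion=[{"dx": 0.163,"dy": 0.228,"dz": 0.001,"wx": 0,"wy": 0,"wz": 35.1,"jaw": -0.5},{"dx": 0.163,"dy": 0.228,"dz": 0.001,"wx": 0,"wy": 0,"wz": 35.1,"jaw": -0.5},{"dx": 0.163,"dy": 0.228,"dz": 0.001,"wx": 0,"wy": 0,"wz": 35.1,"jaw": -0.5},{"dx": 0.163,"dy": 0.228,"dz": 0.001,"wx": 0,"wy": 0,"wz": 35.1,"jaw": -0.5},{"dx": 0.163,"dy": 0.228,"dz": 0.001,"wx": 0,"wy": 0,"wz": 35.1,"jaw": -0.5},{"dx": 0.163,"dy": 0.228,"dz": 0.001,"wx": 0,"wy": 0,"wz": 35.1,"jaw": -0.5},{"dx": 0.163,"dy": 0.228,"dz": 0.001,"wx": 0,"wy": 0,"wz": 35.1,"jaw": -0.5},{"dx": 0.163,"dy": 0.228,"dz": 0.04,"wx": 0,"wy": 0,"wz": 35.1,"jaw": -0.5},{"dx": 0.163,"dy": 0.228,"dz": 0.081,"wx": 0,"wy": 0,"wz": 35.1,"jaw": -0.5},{"dx": 0.163,"dy": 0.228,"dz": 0.081,"wx": 0,"wy": 0,"wz": 35.1,"jaw": -0.5},{"dx": 0.163,"dy": 0.228,"dz": 0.081,"wx": 0,"wy": 0,"wz": 35.1,"jaw": -0.5}])

```text
t: 15.8
tcp_pos: [0.5103, 0.0279, 0.218]
ee_rot: [-2.125, -2.31, 0.004]
contact_force: [0.4, 0.6, -0.8]
gripper_width: 0.06
```

```bash
python3 pr.py w10.png
```

```text
t 15.8 tcp [0.5103 0.0279 0.218 ] az 4.78 tilt 0.19 F [ 0.4  0.6 -0.8] w 0.06 q6 -1.8
45 58 [46.  58.3 23.4]
60 641 [43.3 68.2 26.3]
75 729 [43.3 82.6 26.5]
90 747 [43.3 97.4 26.4]
105 175 [ 43.1 106.7  26.5]
Q [38.7 46.3 10.2] [46.5 58.8 20.3]
tip [43.3 50.5 13.5]
handle 2182 [50.6 -2.  -7. ] [36.  -6.2 -9.9] [62.4  1.8 44.9]
```

View pics/w10.png

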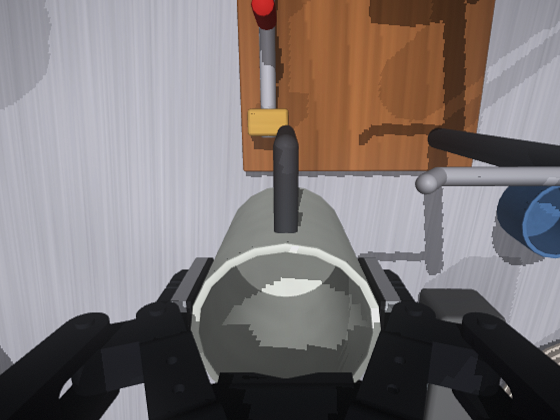

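Request:
apply_moves(motion=[{"dx": 0.0,"dy": 0.02,"dz": 0,"wx": 0,"wy": 0,"wz": 0,"jaw": -0.5},{"dx": 0.0,"dy": 0.04,"dz": 0,"wx": 0,"wy": 0,"wz": 0,"jaw": -0.5},{"dx": 0.0,"dy": 0.06,"dz": 0,"wx": 0,"wy": 0,"wz": 0,"jaw": -0.5},{"dx": 0.0,"dy": 0.075,"dz": 0,"wx": 0,"wy": 0,"wz": 0,"jaw": -0.5},{"dx": 0.0,"dy": 0.087,"dz": 0,"wx": 0,"wy": 0,"wz": 0,"jaw": -0.5},{"dx": 0.0,"dy": 0.087,"dz": 0,"wx": 0,"wy": 0,"wz": 0,"jaw": -0.5},{"dx": 0.0,"dy": 0.087,"dz": 0,"wx": 0,"wy": 0,"wz": 0,"jaw": -0.5}])

```text
t: 16.55
tcp_pos: [0.5977, 0.0355, 0.2192]
ee_rot: [2.127, 2.312, 0.0]
contact_force: [-0.1, 0.1, -1.7]
gripper_width: 0.0599
```

```bash
python3 pr.py w11.png -60
```

```text
t 16.55 tcp [0.5977 0.0355 0.2192] az 4.79 tilt 0.01 F [-0.1  0.1 -1.7] w 0.0599 q6 -1.5
0 578 [42.7  8.9 26.1]
15 695 [43.1 22.5 26. ]
30 701 [45.2 37.5 26.2]
45 49 [51.2 46.4 29.1]
Q [ 30.  -39.2   4. ] [62.2 55.9 20. ]
tip [ 42.8 -32.9  14.1]
handle 2833 [46.4 -0.5 -8. ] [ 36.  -12.  -11.4] [62.3 12.  43.8]
```

View pics/w11.png

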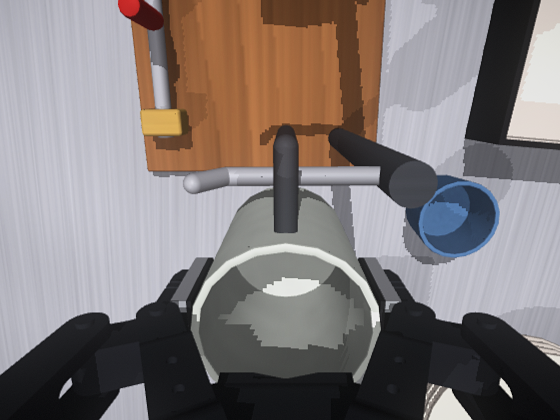

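Prong is through the handle. Lower 24 mm and release.

Request:
apply_moves(motion=[{"dx": 0,"dy": 0,"dz": 0.012,"wx": 0,"wy": 0,"wz": 0,"jaw": -0.5},{"dx": 0,"dy": 0,"dz": 0.024,"wx": 0,"wy": 0,"wz": 0,"jaw": -0.5},{"dx": 0,"dy": 0,"dz": 0.024,"wx": 0,"wy": 0,"wz": 0,"jaw": -0.5},{"dx": 0,"dy": 0,"dz": 0.024,"wx": 0,"wy": 0,"wz": 0,"jaw": -0.5},{"dx": 0,"dy": 0,"dz": 0.024,"wx": 0,"wy": 0,"wz": 0,"jaw": 0.9},{"dx": 0,"dy": 0,"dz": 0.024,"wx": 0,"wy": 0,"wz": 0,"jaw": 0.9},{"dx": 0,"dy": 0,"dz": 0.024,"wx": 0,"wy": 0,"wz": 0,"jaw": 0.9},{"dx": 0,"dy": 0,"dz": 0.024,"wx": 0,"wy": 0,"wz": 0,"jaw": 0.9},{"dx": 0,"dy": 0,"dz": 0.024,"wx": 0,"wy": 0,"wz": 0,"jaw": 0.9},{"dx": 0,"dy": 0,"dz": 0.024,"wx": 0,"wy": 0,"wz": 0,"jaw": 0.9}])

```text
t: 17.6
tcp_pos: [0.5979, 0.0357, 0.1946]
ee_rot: [2.126, 2.312, 0.0]
contact_force: [0.9, -0.3, 0.4]
gripper_width: 0.0809
```

Request:
apply_moves(motion=[{"dx": 0,"dy": 0,"dz": -0.03,"wx": 0,"wy": 0,"wz": 0,"jaw": 1},{"dx": 0,"dy": 0,"dz": -0.07,"wx": 0,"wy": 0,"wz": 0,"jaw": 1},{"dx": 0,"dy": 0,"dz": -0.11,"wx": 0,"wy": 0,"wz": 0,"jaw": 1},{"dx": 0,"dy": 0,"dz": -0.11,"wx": 0,"wy": 0,"wz": 0,"jaw": 1},{"dx": 0,"dy": 0,"dz": -0.11,"wx": 0,"wy": 0,"wz": 0,"jaw": 1}])

```text
t: 18.1
tcp_pos: [0.5983, 0.0357, 0.3055]
ee_rot: [2.126, 2.311, 0.002]
contact_force: [-0.4, 1.2, -0.7]
gripper_width: 0.0854
```

```bash
python3 -c "
from h import *
st(); snap('wrist','w12.png'); snap('scene','s12.png'); snap('top','t12.png')
go(.603,-.238,.2,2)"
```

```text
t 18.1 tcp [0.5983 0.0357 0.3055] az 4.8 tilt 0.13 F [-0.4  1.2 -0.7] w 0.0854 q6 -1.5
d(mm) [-273.2, -16.8, 103.1] w(deg) [-0.1, 0.0, 2.8] q6~ -24.0 | dist mm 292
d(mm) [-273.2, -16.8, 103.1] w(deg) [-0.0, -0.2, -177.2] q6~ 156.0 | dist mm 292
```

View pics/w12.png

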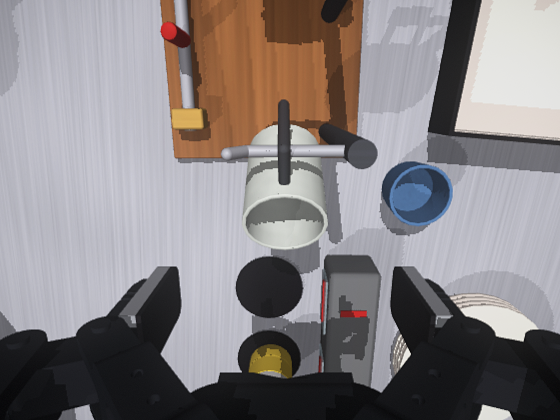

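View pics/s12.png

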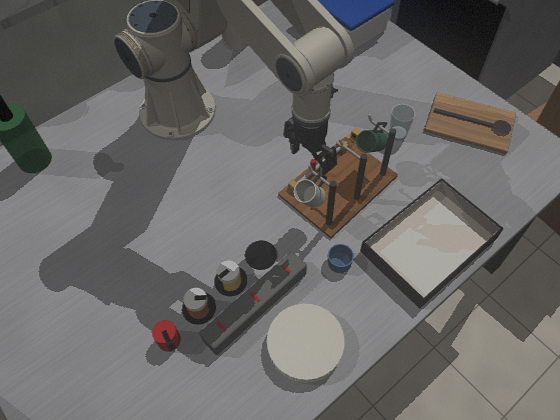

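```bash
cat > jars.py <<'E'
from fit import *
import sys
J={'jar1':(0.61,-0.346),'jar2':(0.602,-0.2375)}
def jars(cam,fn=None):
    s=snap(cam,fn); W=cloud(s); B=s['pixels'].astype(int); lum=B.max(-1)
    for n,c in J.items():
        m=sel(W,c,0.045,0.066,0.085); P=W[m]
        if len(P)<30: print(cam,n,'few',len(P)); continue
        cc,rad=mec(P[:,:2]*1000); med=np.median(lum[m])
        mb=m&(lum<0.45*med); Q=W[mb]
        if len(Q)<5: print(cam,n,cc.round(1),'nobar'); continue
        q=Q[:,:2]*1000; d=q.mean(0)-cc
        # bar axis by PCA
        u,sv,vt=np.linalg.svd(q-q.mean(0)); v=vt[0]*np.sign(vt[0]@d)
        print(cam,n,len(P),'c',cc.round(1),round(rad,1),'bar',len(Q),'dir',np.degrees(np.arctan2(d[1],d[0])).round(1),'pca',np.degrees(np.arctan2(v[1],v[0])).round(1),'z',P[:,2].mean().round(4))
    return s
if __name__=='__main__':
    st()
    for c in sys.argv[2:]: jars(c,sys.argv[1]+c+'.png')
E
python3 jars.py j1 top scene
```

```text
t 18.25 tcp [0.5971 0.0356 0.303 ] az 4.8 tilt 0.14 F [ 0.5 -0.2 -0.4] w 0.0853 q6 -1.5
top jar1 302 c [ 610.5 -344.1] 29.5 bar 36 dir 51.8 pca 53.7 z 0.0735
top jar2 294 c [ 602.9 -235.7] 29.2 bar 32 dir -87.5 pca -97.3 z 0.074
scene jar1 406 c [ 607.6 -347.3] 30.3 bar 43 dir 49.0 pca 55.3 z 0.0735
scene jar2 373 c [ 600.6 -238.1] 30.7 bar 39 dir -85.3 pca -85.6 z 0.074
```

View pics/j1top.png

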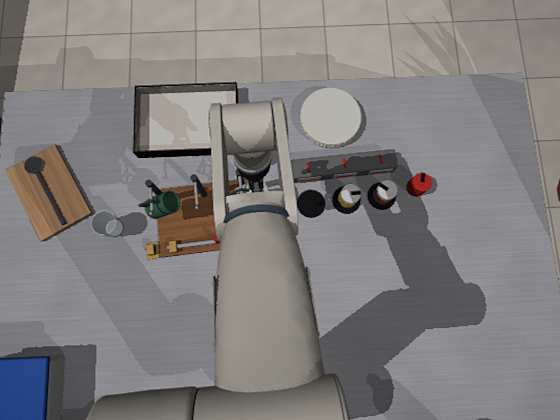

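```bash
python3 - <<'E'
from h import *
go(.6015,-.237,.25,-88)
E
```

```text
d(mm) [-272.0, -18.4, 53.1] w(deg) [-0.1, 0.1, 92.8] q6~ 66.0 | dist mm 278
d(mm) [-272.0, -18.4, 53.1] w(deg) [-0.1, -0.1, -87.2] q6~ -114.0 | dist mm 278
```

Request:
apply_moves(motion=[{"dx": -0.272,"dy": -0.018,"dz": 0.0,"wx": 0,"wy": 0,"wz": 92.8,"jaw": 1},{"dx": -0.272,"dy": -0.018,"dz": 0.0,"wx": 0,"wy": 0,"wz": 92.8,"jaw": 1},{"dx": -0.272,"dy": -0.018,"dz": 0.0,"wx": 0,"wy": 0,"wz": 92.8,"jaw": 1},{"dx": -0.272,"dy": -0.018,"dz": 0.0,"wx": 0,"wy": 0,"wz": 92.8,"jaw": 1},{"dx": -0.272,"dy": -0.018,"dz": 0.0,"wx": 0,"wy": 0,"wz": 92.8,"jaw": 1},{"dx": -0.272,"dy": -0.018,"dz": 0.0,"wx": 0,"wy": 0,"wz": 92.8,"jaw": 1},{"dx": -0.272,"dy": -0.018,"dz": 0.0,"wx": 0,"wy": 0,"wz": 92.8,"jaw": 1},{"dx": -0.272,"dy": -0.018,"dz": 0.02,"wx": 0,"wy": 0,"wz": 92.8,"jaw": 1},{"dx": -0.272,"dy": -0.018,"dz": 0.053,"wx": 0,"wy": 0,"wz": 92.8,"jaw": 1},{"dx": -0.272,"dy": -0.018,"dz": 0.053,"wx": 0,"wy": 0,"wz": 92.8,"jaw": 1},{"dx": -0.272,"dy": -0.018,"dz": 0.053,"wx": 0,"wy": 0,"wz": 92.8,"jaw": 1},{"dx": -0.272,"dy": -0.018,"dz": 0.053,"wx": 0,"wy": 0,"wz": 92.8,"jaw": 1}])

```text
t: 19.55
tcp_pos: [0.6023, -0.2368, 0.2503]
ee_rot: [-3.14, -0.052, 0.003]
contact_force: [-0.1, -0.3, 0.1]
gripper_width: 0.0854
```

```bash
python3 jars.py j2 wrist; python3 - <<'E'
from h import *
go(.6015,-.237,.25,-88)
E
```

```text
t 19.55 tcp [ 0.6023 -0.2368  0.2503] az -88.1 tilt 0.12 F [-0.1 -0.3  0.1] w 0.0854 q6 66.5
wrist jar1 3653 c [ 607.5 -346.3] 29.1 bar 609 dir 48.3 pca 47.5 z 0.0735
wrist jar2 3510 c [ 600.5 -237.8] 29.0 bar 496 dir -78.1 pca -121.9 z 0.0736
d(mm) [-0.9, 0.2, 0.7] w(deg) [-0.0, 0.1, 0.1] q6~ 66.0 | dist mm 1
d(mm) [-0.9, 0.2, 0.7] w(deg) [-0.1, -0.0, -179.9] q6~ -114.0 | dist mm 1
```

View pics/j2wrist.png

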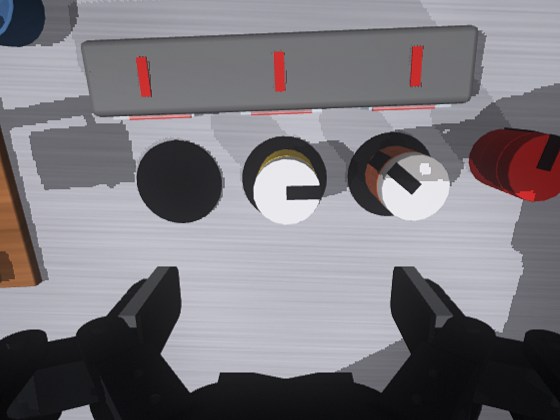

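Request:
apply_moves(motion=[{"dx": -0.001,"dy": 0.001,"dz": 0.05,"wx": 0,"wy": 0,"wz": 0,"jaw": 1},{"dx": -0.001,"dy": 0.001,"dz": 0.1,"wx": 0,"wy": 0,"wz": 0,"jaw": 1},{"dx": -0.001,"dy": 0.001,"dz": 0.14,"wx": 0,"wy": 0,"wz": 0,"jaw": 1},{"dx": -0.001,"dy": 0.001,"dz": 0.17,"wx": 0,"wy": 0,"wz": 0,"jaw": 1},{"dx": -0.001,"dy": 0.001,"dz": 0.199,"wx": 0,"wy": 0,"wz": 0,"jaw": 1},{"dx": -0.001,"dy": 0.001,"dz": 0.199,"wx": 0,"wy": 0,"wz": 0,"jaw": 1},{"dx": -0.001,"dy": 0.001,"dz": 0.199,"wx": 0,"wy": 0,"wz": 0,"jaw": 1}])

```text
t: 20.3
tcp_pos: [0.6017, -0.2379, 0.0526]
ee_rot: [-3.141, -0.058, 0.001]
contact_force: [0.5, 0.5, 0.8]
gripper_width: 0.0852
```

```bash
python3 - <<'E'
from h import *
st(); snap('wrist','w13.png')
E
```

```text
t 20.3 tcp [ 0.6017 -0.2379  0.0526] az -87.89 tilt 0.05 F [0.5 0.5 0.8] w 0.0852 q6 66.2
```

View pics/w13.png

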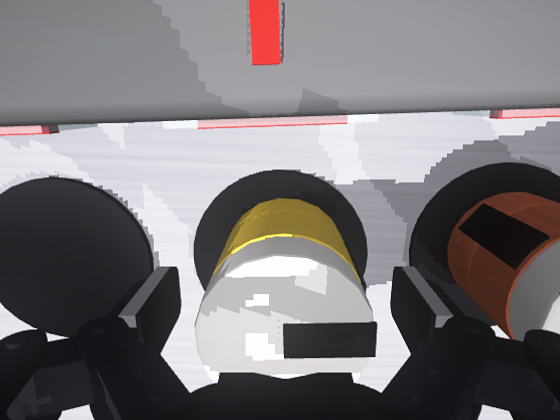

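Request:
apply_moves(motion=[{"dx": 0,"dy": 0,"dz": 0,"wx": 0,"wy": 0,"wz": 0,"jaw": -0.5},{"dx": 0,"dy": 0,"dz": 0,"wx": 0,"wy": 0,"wz": 0,"jaw": -0.5},{"dx": 0,"dy": 0,"dz": 0,"wx": 0,"wy": 0,"wz": 0,"jaw": -0.5},{"dx": 0,"dy": 0,"dz": 0,"wx": 0,"wy": 0,"wz": 0,"jaw": -0.5},{"dx": 0,"dy": 0,"dz": 0,"wx": 0,"wy": 0,"wz": 0,"jaw": -0.5},{"dx": 0,"dy": 0,"dz": 0,"wx": 0,"wy": 0,"wz": 0,"jaw": -0.5},{"dx": 0,"dy": 0,"dz": -0.006,"wx": 0,"wy": 0,"wz": 0,"jaw": -0.5},{"dx": 0,"dy": 0,"dz": -0.012,"wx": 0,"wy": 0,"wz": 0,"jaw": -0.5},{"dx": 0,"dy": 0,"dz": -0.012,"wx": 0,"wy": 0,"wz": 0,"jaw": -0.5}], newtons=50)

```text
t: 21.25
tcp_pos: [0.6023, -0.2382, 0.0658]
ee_rot: [3.14, 0.055, 0.002]
contact_force: [0.5, -0.1, -3.1]
gripper_width: 0.057
```

Request:
apply_moves(motion=[{"dx": -0.003,"dy": -0.003,"dz": 0,"wx": 0,"wy": 0,"wz": -8,"jaw": -0.5},{"dx": -0.003,"dy": -0.003,"dz": 0,"wx": 0,"wy": 0,"wz": -16,"jaw": -0.5},{"dx": -0.003,"dy": -0.003,"dz": 0,"wx": 0,"wy": 0,"wz": -24,"jaw": -0.5},{"dx": -0.003,"dy": -0.003,"dz": 0,"wx": 0,"wy": 0,"wz": -32,"jaw": -0.5},{"dx": -0.003,"dy": -0.003,"dz": 0,"wx": 0,"wy": 0,"wz": -40,"jaw": -0.5},{"dx": -0.003,"dy": -0.003,"dz": 0,"wx": 0,"wy": 0,"wz": -48,"jaw": -0.5},{"dx": -0.003,"dy": -0.003,"dz": 0,"wx": 0,"wy": 0,"wz": -56,"jaw": -0.5},{"dx": -0.003,"dy": -0.003,"dz": 0,"wx": 0,"wy": 0,"wz": -64,"jaw": -0.5},{"dx": -0.003,"dy": -0.003,"dz": 0,"wx": 0,"wy": 0,"wz": -72,"jaw": -0.5},{"dx": -0.003,"dy": -0.003,"dz": 0,"wx": 0,"wy": 0,"wz": -80,"jaw": -0.5},{"dx": -0.003,"dy": -0.003,"dz": 0,"wx": 0,"wy": 0,"wz": -88,"jaw": -0.5},{"dx": -0.003,"dy": -0.003,"dz": 0,"wx": 0,"wy": 0,"wz": -92,"jaw": -0.5}])

```text
t: 22.45
tcp_pos: [0.5984, -0.235, 0.0644]
ee_rot: [-2.136, -2.303, 0.0]
contact_force: [-0.3, -0.9, -2.1]
gripper_width: 0.057
```

```bash
python3 - <<'E'
from h import *
st(); snap('wrist','w14.png'); go(.5984,-.235,.0526,4.1)
E
```

```text
t 22.45 tcp [ 0.5984 -0.235   0.0644] az 4.3 tilt 0.02 F [-0.3 -0.9 -2.1] w 0.057 q6 -25.9
d(mm) [-0.0, -0.1, 11.8] w(deg) [-0.0, -0.0, 0.3] q6~ -26.0 | dist mm 12
d(mm) [-0.0, -0.1, 11.8] w(deg) [0.0, -0.0, -179.7] q6~ 154.0 | dist mm 12
```

View pics/w14.png

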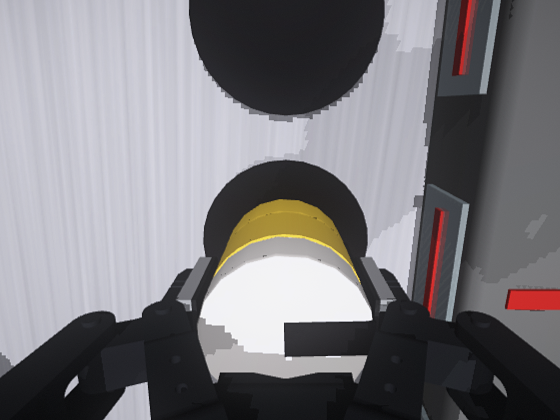

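Request:
apply_moves(motion=[{"dx": 0,"dy": 0,"dz": 0.006,"wx": 0,"wy": 0,"wz": 0,"jaw": -0.5},{"dx": 0,"dy": 0,"dz": 0.0115,"wx": 0,"wy": 0,"wz": 0,"jaw": -0.5},{"dx": 0,"dy": 0,"dz": 0.0115,"wx": 0,"wy": 0,"wz": 0,"jaw": -0.5},{"dx": 0,"dy": 0,"dz": 0.0115,"wx": 0,"wy": 0,"wz": 0,"jaw": -0.5},{"dx": 0,"dy": 0,"dz": 0.0115,"wx": 0,"wy": 0,"wz": 0,"jaw": 0.8},{"dx": 0,"dy": 0,"dz": 0.0115,"wx": 0,"wy": 0,"wz": 0,"jaw": 0.8},{"dx": 0,"dy": 0,"dz": 0.0115,"wx": 0,"wy": 0,"wz": 0,"jaw": 0.8},{"dx": 0,"dy": 0,"dz": 0.0115,"wx": 0,"wy": 0,"wz": 0,"jaw": 0.8},{"dx": 0,"dy": 0,"dz": -0.03,"wx": 0,"wy": 0,"wz": 0,"jaw": 0.8},{"dx": 0,"dy": 0,"dz": -0.07,"wx": 0,"wy": 0,"wz": 0,"jaw": 1},{"dx": 0,"dy": 0,"dz": -0.07,"wx": 0,"wy": 0,"wz": 0,"jaw": 1}])

```text
t: 23.6
tcp_pos: [0.6018, -0.2363, 0.14]
ee_rot: [2.137, 2.291, 0.005]
contact_force: [0.2, 0.7, -0.5]
gripper_width: 0.0855
```

```bash
python3 - <<'E'
from h import *
st(); snap('wrist','w15.png'); go(.6083,-.3463,.14,55)
E
```

```text
t 23.6 tcp [ 0.6018 -0.2363  0.14  ] az 3.98 tilt 0.5 F [ 0.2  0.7 -0.5] w 0.0855 q6 -25.5
d(mm) [-110.8, 0.1, -2.3] w(deg) [0.2, 0.3, -51.0] q6~ -85.0 | dist mm 111
d(mm) [-110.8, 0.1, -2.3] w(deg) [0.3, -0.2, 129.0] q6~ 95.0 | dist mm 111
```

View pics/w15.png

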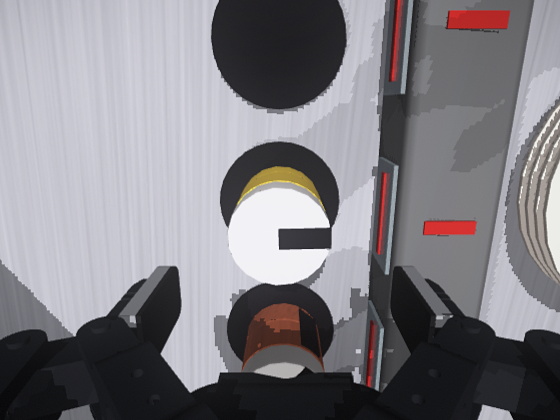

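Request:
apply_moves(motion=[{"dx": -0.111,"dy": 0,"dz": -0.01,"wx": 0,"wy": 0,"wz": -50.5,"jaw": 1},{"dx": -0.111,"dy": 0,"dz": -0.01,"wx": 0,"wy": 0,"wz": -50.5,"jaw": 1},{"dx": -0.111,"dy": 0,"dz": -0.01,"wx": 0,"wy": 0,"wz": -50.5,"jaw": 1},{"dx": -0.111,"dy": 0,"dz": -0.01,"wx": 0,"wy": 0,"wz": -50.5,"jaw": 1},{"dx": -0.111,"dy": 0,"dz": -0.01,"wx": 0,"wy": 0,"wz": -50.5,"jaw": 1},{"dx": -0.111,"dy": 0,"dz": -0.01,"wx": 0,"wy": 0,"wz": -50.5,"jaw": 1},{"dx": -0.111,"dy": 0,"dz": -0.01,"wx": 0,"wy": 0,"wz": -50.5,"jaw": 1},{"dx": -0.111,"dy": 0,"dz": -0.01,"wx": 0,"wy": 0,"wz": -50.5,"jaw": 1},{"dx": -0.111,"dy": 0,"dz": -0.01,"wx": 0,"wy": 0,"wz": -50.5,"jaw": 1}])

```text
t: 24.55
tcp_pos: [0.6062, -0.3456, 0.144]
ee_rot: [-0.962, -2.99, -0.0]
contact_force: [0.4, 0.1, -0.0]
gripper_width: 0.0854
```

```bash
python3 - <<'E'
from h import *
st(); snap('wrist','w16.png'); go(.6083,-.3463,.0526,54.5)
E
```

```text
t 24.55 tcp [ 0.6062 -0.3456  0.144 ] az 54.33 tilt 0.05 F [ 0.4  0.1 -0. ] w 0.0854 q6 -84.1
d(mm) [-2.1, 0.6, 91.6] w(deg) [-0.0, -0.0, -0.1] q6~ -84.0 | dist mm 92
d(mm) [-2.1, 0.6, 91.6] w(deg) [-0.0, 0.0, 179.9] q6~ 96.0 | dist mm 92
```

View pics/w16.png

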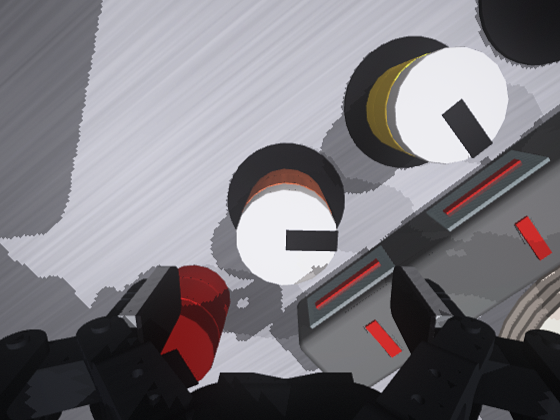

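Request:
apply_moves(motion=[{"dx": -0.002,"dy": 0,"dz": 0.04,"wx": 0,"wy": 0,"wz": 0,"jaw": 1},{"dx": -0.002,"dy": 0,"dz": 0.07,"wx": 0,"wy": 0,"wz": 0,"jaw": 1},{"dx": -0.002,"dy": 0,"dz": 0.091,"wx": 0,"wy": 0,"wz": 0,"jaw": 1},{"dx": -0.002,"dy": 0,"dz": 0.091,"wx": 0,"wy": 0,"wz": 0,"jaw": 1},{"dx": -0.002,"dy": 0,"dz": 0.091,"wx": 0,"wy": 0,"wz": 0,"jaw": -0.5},{"dx": -0.002,"dy": 0,"dz": 0.091,"wx": 0,"wy": 0,"wz": 0,"jaw": -0.5},{"dx": -0.002,"dy": 0,"dz": 0.091,"wx": 0,"wy": 0,"wz": 0,"jaw": -0.5},{"dx": -0.002,"dy": 0,"dz": 0.091,"wx": 0,"wy": 0,"wz": 0,"jaw": -0.5},{"dx": -0.002,"dy": 0,"dz": 0.091,"wx": 0,"wy": 0,"wz": 0,"jaw": -0.5},{"dx": -0.002,"dy": 0,"dz": 0.085,"wx": 0,"wy": 0,"wz": 0,"jaw": -0.5},{"dx": -0.002,"dy": 0,"dz": 0.079,"wx": 0,"wy": 0,"wz": 0,"jaw": -0.5},{"dx": -0.002,"dy": 0,"dz": 0.079,"wx": 0,"wy": 0,"wz": 0,"jaw": -0.5}], newtons=50)

```text
t: 25.8
tcp_pos: [0.6083, -0.3471, 0.0666]
ee_rot: [0.958, 2.991, -0.0]
contact_force: [0.4, -0.0, -3.3]
gripper_width: 0.0567
```

```bash
python3 - <<'E'
from h import *
st(); snap('wrist','w17.png'); go(.6061,-.3447,.065,4.1)
E
```

```text
t 25.8 tcp [ 0.6083 -0.3471  0.0666] az 54.49 tilt 0.06 F [ 0.4 -0.  -3.3] w 0.0567 q6 -84.3
d(mm) [3.0, 0.7, 1.1] w(deg) [0.0, 0.0, 50.4] q6~ -34.0 | dist mm 3
d(mm) [3.0, 0.7, 1.1] w(deg) [-0.0, 0.0, -129.6] q6~ 146.0 | dist mm 3
```

View pics/w17.png

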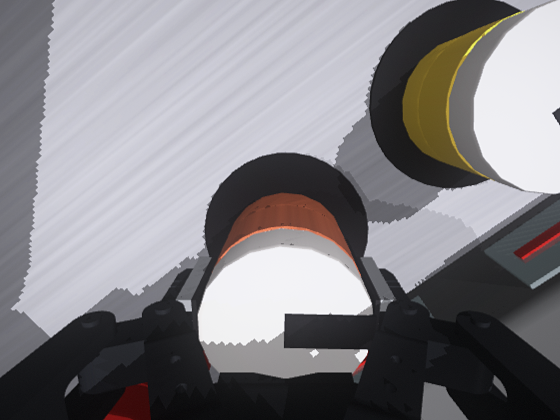

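Request:
apply_moves(motion=[{"dx": 0.003,"dy": 0.001,"dz": 0,"wx": 0,"wy": 0,"wz": 8,"jaw": -0.5},{"dx": 0.003,"dy": 0.001,"dz": 0,"wx": 0,"wy": 0,"wz": 16,"jaw": -0.5},{"dx": 0.003,"dy": 0.001,"dz": 0,"wx": 0,"wy": 0,"wz": 24,"jaw": -0.5},{"dx": 0.003,"dy": 0.001,"dz": 0,"wx": 0,"wy": 0,"wz": 32,"jaw": -0.5},{"dx": 0.003,"dy": 0.001,"dz": 0,"wx": 0,"wy": 0,"wz": 40,"jaw": -0.5},{"dx": 0.003,"dy": 0.001,"dz": 0,"wx": 0,"wy": 0,"wz": 48,"jaw": -0.5},{"dx": 0.003,"dy": 0.001,"dz": 0,"wx": 0,"wy": 0,"wz": 50,"jaw": -0.5},{"dx": 0.003,"dy": 0.001,"dz": 0,"wx": 0,"wy": 0,"wz": 50,"jaw": -0.5},{"dx": 0.003,"dy": 0.001,"dz": 0.006,"wx": 0,"wy": 0,"wz": 50,"jaw": -0.5},{"dx": 0.003,"dy": 0.001,"dz": 0.012,"wx": 0,"wy": 0,"wz": 50,"jaw": -0.5},{"dx": 0.003,"dy": 0.001,"dz": 0.012,"wx": 0,"wy": 0,"wz": 50,"jaw": -0.5},{"dx": 0.003,"dy": 0.001,"dz": 0.012,"wx": 0,"wy": 0,"wz": 50,"jaw": -0.5}])

```text
t: 27.05
tcp_pos: [0.6064, -0.3445, 0.0548]
ee_rot: [2.131, 2.307, 0.0]
contact_force: [-4.1, 2.6, 11.9]
gripper_width: 0.057
```

```bash
python3 - <<'E'
from h import *
st()
E
```

```text
t 27.05 tcp [ 0.6064 -0.3445  0.0548] az 4.55 tilt 0.03 F [-4.1  2.6 11.9] w 0.057 q6 -34.3
```

Request:
apply_moves(motion=[{"dx": 0,"dy": 0,"dz": 0,"wx": 0,"wy": 0,"wz": 0,"jaw": 0.8},{"dx": 0,"dy": 0,"dz": 0,"wx": 0,"wy": 0,"wz": 0,"jaw": 0.8},{"dx": 0,"dy": 0,"dz": 0,"wx": 0,"wy": 0,"wz": 0,"jaw": 0.8},{"dx": 0,"dy": 0,"dz": 0,"wx": 0,"wy": 0,"wz": 0,"jaw": 0.8},{"dx": 0,"dy": 0,"dz": -0.04,"wx": 0,"wy": 0,"wz": 0,"jaw": 0.8},{"dx": 0,"dy": 0,"dz": -0.09,"wx": 0,"wy": 0,"wz": 0,"jaw": 0.8},{"dx": 0,"dy": 0,"dz": -0.14,"wx": 0,"wy": 0,"wz": 0,"jaw": 0.8},{"dx": 0,"dy": 0,"dz": -0.19,"wx": 0,"wy": 0,"wz": 0,"jaw": 0},{"dx": 0,"dy": 0,"dz": -0.22,"wx": 0,"wy": 0,"wz": 0,"jaw": -0.8},{"dx": 0,"dy": 0,"dz": -0.22,"wx": 0,"wy": 0,"wz": 0,"jaw": -1}])

```text
t: 28.05
tcp_pos: [0.6083, -0.3456, 0.2796]
ee_rot: [2.126, 2.3, 0.003]
contact_force: [0.4, -0.5, 0.2]
gripper_width: 0.0338
```

```bash
sed -i 's/0.066,0.085); P=W/0.0705,0.085); P=W/; s/lum<0.45\*med/lum<55/' jars.py; python3 jars.py j3 wrist scene top; python3 - <<'E'
import cv2
a=cv2.imread('pics/j3scene.png'); b=cv2.imread('pics/j3wrist.png')
cv2.imwrite('pics/j3c.png',cv2.resize(a[120:360,140:420],None,fx=2.4,fy=2.4,interpolation=cv2.INTER_CUBIC))
E
```

```text
t 28.05 tcp [ 0.6083 -0.3456  0.2796] az 4.5 tilt 0.52 F [ 0.4 -0.5  0.2] w 0.0338 q6 -34.2
wrist jar1 2952 c [ 605.4 -342.7] 28.9 bar 355 dir 1.5 pca 3.0 z 0.0737
wrist jar2 3933 c [ 598.  -236.5] 28.9 bar 477 dir 3.1 pca 4.6 z 0.0737
scene jar1 365 c [ 606.6 -343.5] 30.1 bar 40 dir 3.2 pca 5.5 z 0.0742
scene jar2 341 c [ 599.3 -238.5] 30.4 bar 37 dir 9.9 pca 4.8 z 0.0744
top jar1 162 c [ 608.5 -338.6] 29.2 bar 26 dir -11.8 pca 5.8 z 0.0743
top jar2 259 c [ 601.1 -235. ] 29.0 bar 23 dir 1.7 pca 5.0 z 0.0743
```

View pics/j3c.png

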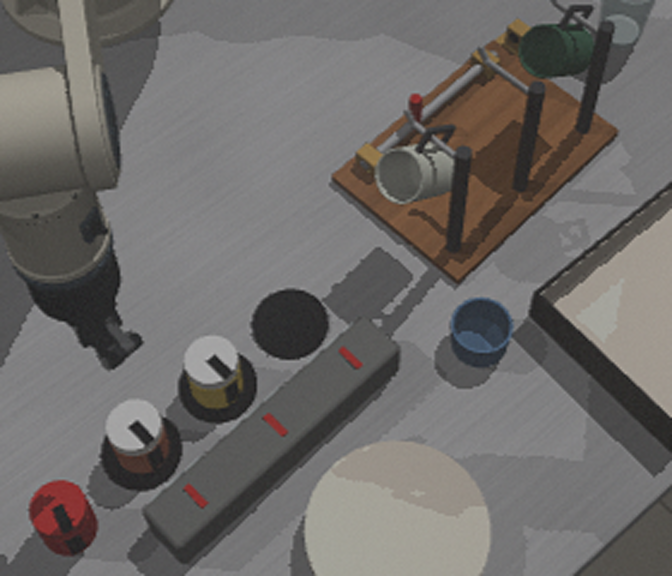

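View pics/j3wrist.png

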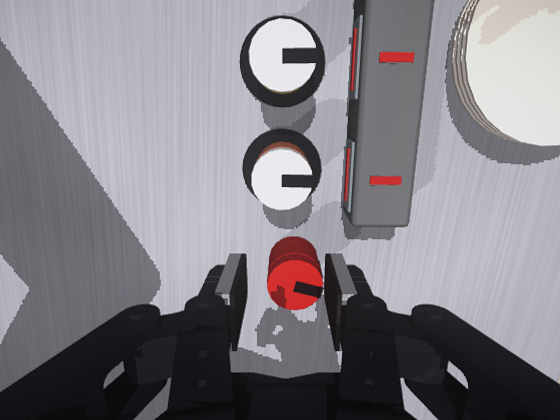

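```bash
python3 - <<'E'
from h import *
go(.4883,.112,.25,4.8)
E
```

```text
d(mm) [463.9, -81.2, 23.0] w(deg) [-0.1, -0.0, -0.3] q6~ 8.0 | dist mm 472
d(mm) [463.9, -81.2, 23.0] w(deg) [-0.1, 0.1, 179.7] q6~ -172.0 | dist mm 472
```

Request:
apply_moves(motion=[{"dx": 0.464,"dy": -0.081,"dz": 0,"wx": 0,"wy": 0,"wz": -0.3,"jaw": -1},{"dx": 0.464,"dy": -0.081,"dz": 0,"wx": 0,"wy": 0,"wz": -0.3,"jaw": -1},{"dx": 0.464,"dy": -0.081,"dz": 0,"wx": 0,"wy": 0,"wz": -0.3,"jaw": -1},{"dx": 0.464,"dy": -0.081,"dz": 0,"wx": 0,"wy": 0,"wz": -0.3,"jaw": -1},{"dx": 0.464,"dy": -0.081,"dz": 0,"wx": 0,"wy": 0,"wz": -0.3,"jaw": -1},{"dx": 0.464,"dy": -0.081,"dz": 0,"wx": 0,"wy": 0,"wz": -0.3,"jaw": -1},{"dx": 0.464,"dy": -0.081,"dz": 0,"wx": 0,"wy": 0,"wz": -0.3,"jaw": -1},{"dx": 0.464,"dy": -0.081,"dz": 0,"wx": 0,"wy": 0,"wz": -0.3,"jaw": -1},{"dx": 0.464,"dy": -0.081,"dz": 0,"wx": 0,"wy": 0,"wz": -0.3,"jaw": -1},{"dx": 0.464,"dy": -0.081,"dz": 0,"wx": 0,"wy": 0,"wz": -0.3,"jaw": -1},{"dx": 0.464,"dy": -0.081,"dz": 0,"wx": 0,"wy": 0,"wz": -0.3,"jaw": -1},{"dx": 0.464,"dy": -0.081,"dz": 0,"wx": 0,"wy": 0,"wz": -0.3,"jaw": -1}])

```text
t: 29.4
tcp_pos: [0.4884, 0.1118, 0.2723]
ee_rot: [-2.124, -2.313, 0.003]
contact_force: [-1.2, -0.3, -0.8]
gripper_width: -0.0002
```

```bash
cat > knob.py <<'E'
from fit import *
import sys
o=st(); s=snap('wrist',sys.argv[1]); L=toolcloud(s,o); W=cloud(s)
hsv=cv2.cvtColor(s['pixels'],cv2.COLOR_BGR2HSV)
k=(hsv[...,1]>140)&((hsv[...,0]<8)|(hsv[...,0]>172))&(W[...,2]>0.068)&(W[...,2]<0.085)&(W[...,1]>0.05)
if k.sum(): print('knob top',k.sum(),'world',W[k].mean(0).round(4),'tool',L[k].min(0).round(1),L[k].max(0).round(1))
E
python3 knob.py w18.png; python3 -c "
from h import *
go(.4883,.112,.07,4.8)"
```

```text
t 29.4 tcp [0.4884 0.1118 0.2723] az 4.89 tilt 0.14 F [-1.2 -0.3 -0.8] w -0.0002 q6 7.9
knob top 257 world [0.4826 0.1611 0.0741] tool [ 41.8  -8.3 195.9] [ 57.2   6.6 202.8]
d(mm) [1.0, 0.0, 202.5] w(deg) [-0.1, 0.0, 0.0] q6~ 8.0 | dist mm 202
d(mm) [1.0, 0.0, 202.5] w(deg) [-0.1, -0.2, -180.0] q6~ -172.0 | dist mm 202
```

View pics/w18.png

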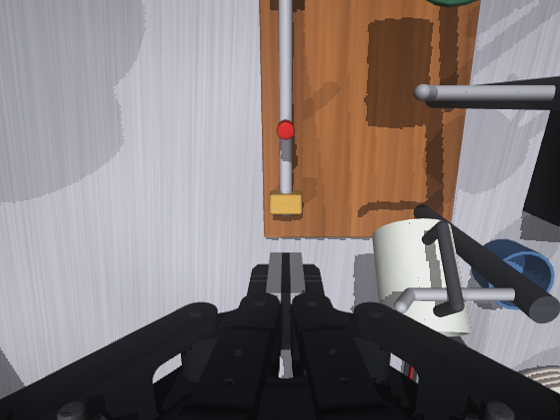

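Request:
apply_moves(motion=[{"dx": 0.001,"dy": -0.001,"dz": 0.05,"wx": 0,"wy": 0,"wz": 0,"jaw": -1},{"dx": 0.001,"dy": -0.001,"dz": 0.1,"wx": 0,"wy": 0,"wz": 0,"jaw": -1},{"dx": 0.001,"dy": -0.001,"dz": 0.14,"wx": 0,"wy": 0,"wz": 0,"jaw": -1},{"dx": 0.001,"dy": -0.001,"dz": 0.17,"wx": 0,"wy": 0,"wz": 0,"jaw": -1},{"dx": 0.001,"dy": -0.001,"dz": 0.19,"wx": 0,"wy": 0,"wz": 0,"jaw": -1},{"dx": 0.001,"dy": -0.001,"dz": 0.2,"wx": 0,"wy": 0,"wz": 0,"jaw": -1},{"dx": 0.001,"dy": -0.001,"dz": 0.2,"wx": 0,"wy": 0,"wz": 0,"jaw": -1},{"dx": 0.001,"dy": -0.001,"dz": 0.2,"wx": 0,"wy": 0,"wz": 0,"jaw": -1}])

```text
t: 30.25
tcp_pos: [0.4885, 0.1123, 0.0741]
ee_rot: [2.127, 2.311, 0.001]
contact_force: [-0.6, 0.2, 0.4]
gripper_width: -0.0002
```

```bash
python3 knob.py w19.png; python3 -c "
from h import *
snap('scene','s19.png')"
```

```text
t 30.25 tcp [0.4885 0.1123 0.0741] az 4.75 tilt 0.03 F [-0.6  0.2  0.4] w -0.0002 q6 8.0
knob top 1669 world [0.4825 0.1615 0.0741] tool [41.  -9.7 -2.3] [56.9  5.6  6. ]
```

View pics/w19.png

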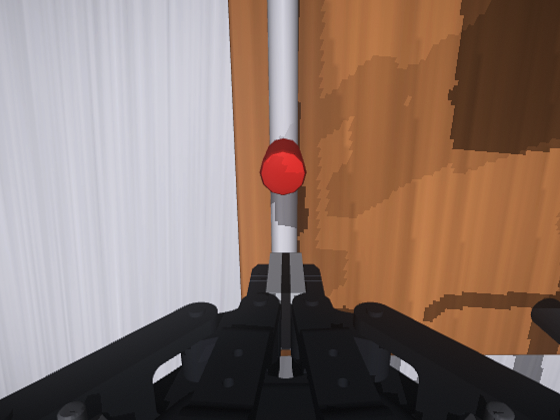

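View pics/s19.png

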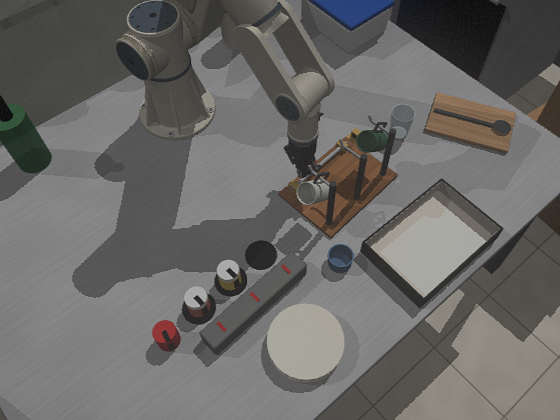

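```bash
python3 jars.py j4 top scene
```

```text
t 30.35 tcp [0.4889 0.1127 0.0747] az 4.77 tilt 0.11 F [0.4 0.  0.1] w 0.0001 q6 8.0
top jar1 252 c [ 608.1 -339.8] 29.1 bar 25 dir -6.3 pca 4.7 z 0.0743
top jar2 274 c [ 600.9 -235. ] 29.4 bar 25 dir -0.3 pca 5.7 z 0.0743
scene jar1 356 c [ 606.7 -343.7] 29.4 bar 37 dir 4.8 pca 3.0 z 0.0744
scene jar2 330 c [ 599.1 -238.3] 29.8 bar 35 dir 11.1 pca -0.4 z 0.0743
```

Request:
apply_moves(motion=[{"dx": 0.015,"dy": -0.002,"dz": 0,"wx": 0,"wy": 0,"wz": 0,"jaw": -1},{"dx": 0.025,"dy": -0.002,"dz": 0,"wx": 0,"wy": 0,"wz": 0,"jaw": -1},{"dx": 0.035,"dy": -0.002,"dz": 0,"wx": 0,"wy": 0,"wz": 0,"jaw": -1},{"dx": 0.042,"dy": -0.002,"dz": 0,"wx": 0,"wy": 0,"wz": 0,"jaw": -1},{"dx": 0.049,"dy": -0.002,"dz": 0,"wx": 0,"wy": 0,"wz": 0,"jaw": -1},{"dx": 0.055,"dy": -0.002,"dz": 0,"wx": 0,"wy": 0,"wz": 0,"jaw": -1},{"dx": 0.055,"dy": -0.002,"dz": 0,"wx": 0,"wy": 0,"wz": 0,"jaw": -1}])

```text
t: 31.15
tcp_pos: [0.4813, 0.1681, 0.0735]
ee_rot: [-2.126, -2.313, -0.0]
contact_force: [-0.9, 0.4, 0.4]
gripper_width: 0.0003
```

```bash
python3 knob.py w20.png
```

```text
t 31.15 tcp [0.4813 0.1681 0.0735] az 4.83 tilt 0.02 F [-0.9  0.4  0.4] w 0.0003 q6 14.2
knob top 1525 world [0.48   0.1893 0.0737] tool [10.8 -7.5 -2.7] [28.   8.2  5.5]
```

View pics/w20.png

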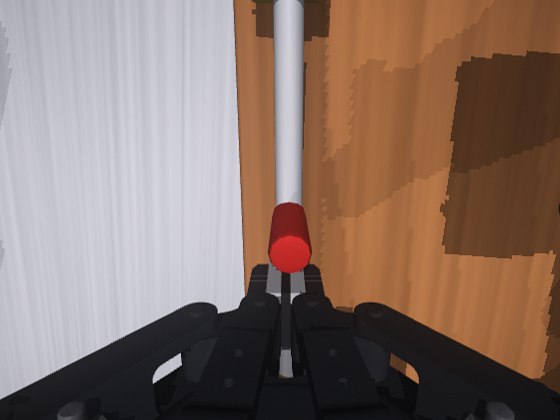

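Request:
apply_moves(motion=[{"dx": 0.007,"dy": 0.001,"dz": 0,"wx": 0,"wy": 0,"wz": 0,"jaw": -1},{"dx": 0.014,"dy": 0.001,"dz": 0,"wx": 0,"wy": 0,"wz": 0,"jaw": -1},{"dx": 0.02,"dy": 0.001,"dz": 0,"wx": 0,"wy": 0,"wz": 0,"jaw": -1},{"dx": 0.025,"dy": 0.001,"dz": 0,"wx": 0,"wy": 0,"wz": 0,"jaw": -1},{"dx": 0.028,"dy": 0.001,"dz": 0,"wx": 0,"wy": 0,"wz": 0,"jaw": -1},{"dx": 0.03,"dy": 0.001,"dz": 0,"wx": 0,"wy": 0,"wz": 0,"jaw": -1},{"dx": 0.03,"dy": 0.001,"dz": 0,"wx": 0,"wy": 0,"wz": 0,"jaw": -1}])

```text
t: 31.9
tcp_pos: [0.4802, 0.1979, 0.0737]
ee_rot: [2.126, 2.312, 0.001]
contact_force: [-0.1, -0.1, 0.1]
gripper_width: -0.0
```

```bash
python3 knob.py w21.png
```

```text
t 31.9 tcp [0.4802 0.1979 0.0737] az 4.8 tilt 0.05 F [-0.1 -0.1  0.1] w -0.0 q6 17.4
knob top 1523 world [0.4774 0.2184 0.0738] tool [10.8 -8.9 -2.7] [27.5  6.7  5.6]
```

Request:
apply_moves(motion=[{"dx": 0.001,"dy": 0.0,"dz": 0,"wx": 0,"wy": 0,"wz": 0,"jaw": -1},{"dx": 0.002,"dy": 0.0,"dz": 0,"wx": 0,"wy": 0,"wz": 0,"jaw": -1},{"dx": 0.003,"dy": 0.0,"dz": 0,"wx": 0,"wy": 0,"wz": 0,"jaw": -1},{"dx": 0.0035,"dy": 0.0,"dz": 0,"wx": 0,"wy": 0,"wz": 0,"jaw": -1},{"dx": 0.0035,"dy": 0.0,"dz": 0,"wx": 0,"wy": 0,"wz": 0,"jaw": -1}])

```text
t: 32.45
tcp_pos: [0.4802, 0.1993, 0.0738]
ee_rot: [2.124, 2.312, -0.002]
contact_force: [4.7, -14.8, 2.7]
gripper_width: -0.0001
```

```bash
python3 knob.py w22.png
```

```text
t 32.45 tcp [0.4802 0.1993 0.0738] az 4.85 tilt 0.14 F [  4.7 -14.8   2.7] w -0.0001 q6 17.8
knob top 1517 world [0.4774 0.2194 0.0737] tool [10.8 -8.9 -2.9] [27.   6.7  5.7]
```

View pics/w22.png

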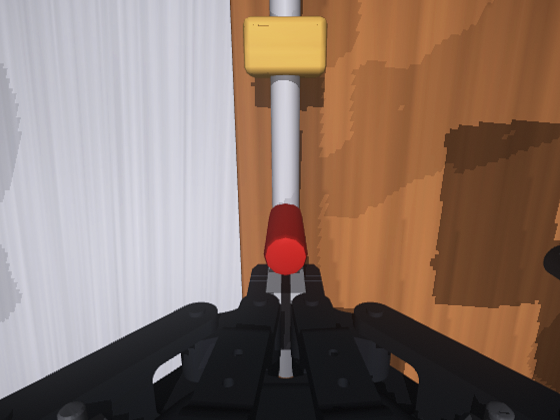

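Request:
apply_moves(motion=[{"dx": -0.025,"dy": 0,"dz": 0,"wx": 0,"wy": 0,"wz": 0,"jaw": -1},{"dx": -0.025,"dy": 0,"dz": 0,"wx": 0,"wy": 0,"wz": 0,"jaw": -1},{"dx": -0.025,"dy": 0,"dz": -0.05,"wx": 0,"wy": 0,"wz": 0,"jaw": -1},{"dx": -0.025,"dy": 0,"dz": -0.1,"wx": 0,"wy": 0,"wz": 0,"jaw": -1},{"dx": -0.025,"dy": 0,"dz": -0.15,"wx": 0,"wy": 0,"wz": 0,"jaw": -1},{"dx": -0.025,"dy": -0.05,"dz": -0.2,"wx": 0,"wy": 0,"wz": 0,"jaw": -1},{"dx": -0.025,"dy": -0.1,"dz": -0.2,"wx": 0,"wy": 0,"wz": 0,"jaw": -1},{"dx": -0.025,"dy": -0.1,"dz": -0.2,"wx": 0,"wy": 0,"wz": 0,"jaw": -1},{"dx": -0.025,"dy": -0.1,"dz": -0.2,"wx": 0,"wy": 0,"wz": 0,"jaw": -1}])

```text
t: 33.4
tcp_pos: [0.3803, 0.1679, 0.2746]
ee_rot: [2.126, 2.313, 0.003]
contact_force: [0.5, -0.3, -0.5]
gripper_width: -0.0002
```

```bash
python3 knob.py w23.png; python3 jars.py j5 scene top; python3 - <<'E'
import cv2
a=cv2.imread('pics/j5scene.png')
cv2.imwrite('pics/j5c.png',cv2.resize(a[100:350,140:420],None,fx=2.4,fy=2.4,interpolation=cv2.INTER_CUBIC))
E
```

```text
t 33.4 tcp [0.3803 0.1679 0.2746] az 4.83 tilt 0.11 F [ 0.5 -0.3 -0.5] w -0.0002 q6 18.7
knob top 263 world [0.4764 0.2182 0.0738] tool [ 34.3  92.7 198.8] [ 49.4 108.  206.8]
t 33.45 tcp [0.3818 0.1681 0.2743] az 4.83 tilt 0.13 F [ 0.3  0.4 -0.1] w -0.0002 q6 18.7
scene jar1 353 c [ 606.9 -344.5] 29.7 bar 39 dir 6.6 pca 5.0 z 0.0745
scene jar2 340 c [ 599.2 -238.6] 29.3 bar 36 dir 10.8 pca 2.4 z 0.0746
top jar1 264 c [ 607.8 -339.6] 29.3 bar 26 dir -7.6 pca 5.5 z 0.0743
top jar2 267 c [ 600.9 -234.1] 29.3 bar 26 dir -2.7 pca 4.7 z 0.0743
```

View pics/j5c.png

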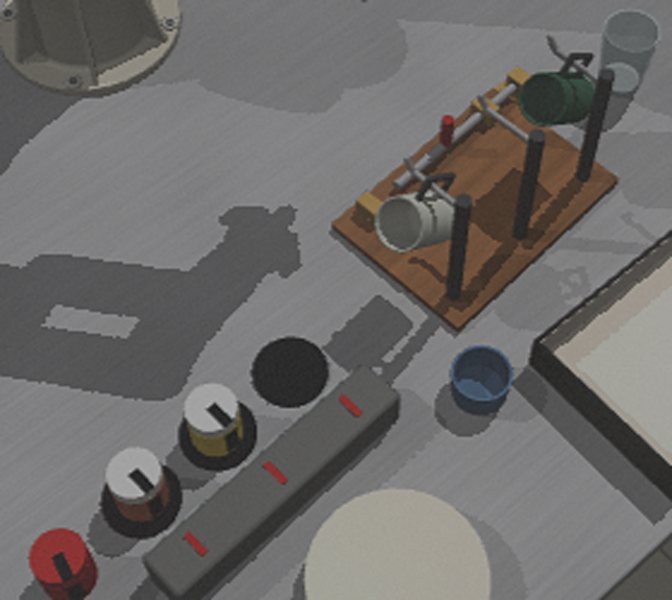

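View pics/w23.png

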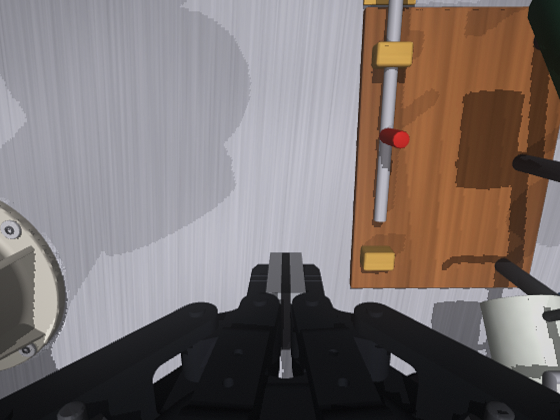

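View pics/j5top.png

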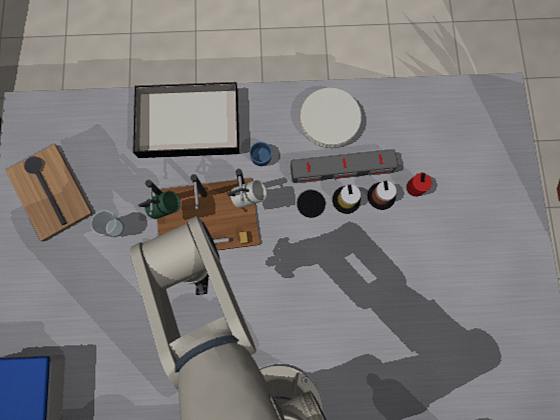

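```bash
python3 -c "
from h import *
s=st(); print(np.abs(s['qvel']).max()); r.job_done(); print(r.observe()['t'])"
```

```text
t 33.55 tcp [0.3829 0.1681 0.2737] az 4.8 tilt 0.06 F [0.7 0.2 0.5] w 0.0001 q6 18.7
0.021189409625151503
the job is handed in; nothing more can be done
the job is handed in; nothing more can be done
```

The job is handed in at about 33.6 s, with every item in place as far as my last pictures show. Two mugs and two jars were present: white `mug1`, green `mug3`, brown `jar1` and yellow `jar2`.

- **Mugs:** I hung the white mug on `hook1` and the green one on `hook3`. In the final scene and top pictures both hang by their handles. I did not compute their eye positions numerically.
- **Jars:** I turned each one on its pad so the mark faces the window. The last measurements put them within about 4 mm of the pad centres. The long axis of each lid bar lay within about 2° of the reader's 4°.
- **Bolt:** It went home last and stopped firmly against its end at about 15 N. The knob travelled about 58 mm by camera, against 60 mm nominal. I then backed the arm clear.
- **Left alone:** I did not go near the red look-alike jar, the blue bowl or the tumbler. I saw no sign that anything had been knocked aside.

The checks disagreed in two places. The top and scene cameras differ by about 4–5 mm in y, so I compared each jar with the reader as seen in the same picture. The cruder bar-direction estimate, taken from the centre of the bar, scattered from −8° to +11° between cameras. I trusted the bar's long axis and the wrist pictures instead.

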